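# Make up the drawer-fitting and finishing kits

## Task

Make up the two kit boards from the stock standing between them and the saw's fence: the jar of screws, the brass knob and the tape measure go on the drawer-fitting board (the one with three pockets), the sanding block and the small blue tin on the finishing board (the one with two). Set each thing upright, as it stands now, fully down in the pocket cut to its outline, and leave the big wax tin and the pencil where they lie.

Things in the scene. Friction and masses are not known exactly. Their poses are not given: they have to be found in the camera images.
- fitting_board: Fixed routed plywood board, 152 (x) x 184 (y) x 18 mm; origin: centre of underside, z up. Three pockets, 8 mm deep, grey felt floors 10 mm above the underside, 7 mm clear all round; centres in its frame (x, y mm): jar (26.5, 32), round, 78 wide; knob (-44, 32), round, 43 wide; tape measure (0, -47), 107 along x by 50 along y.
- finishing_board: Fixed board of the same make and size, 152 (x) x 184 (y) x 18 mm; origin: centre of underside, z up. Two pockets, 8 mm deep, grey felt floors 10 mm above the underside, 7 mm clear all round; centres in its frame (x, y mm): sanding block (0, 37), 126 along x by 78 along y; small tin (0, -47), round, 66 wide.
- screw_jar: White round jar of screws with a black lid, standing; 64 diameter, 78 mm tall, up to 0.31 kg; the lid (top 12 mm) is 62 in diameter. Origin: centre of its underside, z up.
- brass_knob: Turned brass drawer knob, standing on its foot; 29 diameter, 32 mm tall, widest (29) about 20 mm up, foot 24 in diameter. Origin: centre of its underside, z up.
- tape_measure: Yellow and black tape measure standing on its edge; overall 36 (x) x 93 (y) x 64 (z) mm. Origin: underside, at the centre of that outline, z up, length along y; the 32 thick case runs from y = -29 to +46 mm, only the small hook sticks out to y = -46. Either way round in its pocket.
- sanding_block: Brown wooden sanding block; 64 (x) x 112 (y) x 44 mm (z); base 32 mm high over the full size, on it a ridge to hold it by, 30 wide (x), 100 long (y), from 32 to 44 mm up. Origin: centre of its underside, z up, length along y. It may lie either way round in its pocket.
- small_tin: Small round blue tin (wax); 52 diameter, 26 mm tall. Origin: centre of its underside, z up.
- wax_tin: Bystander: the larger round tin with a cream lid, 72 diameter, 26 mm tall, standing among the stock. Origin: centre of its underside.
- carpenter_pencil: Bystander: red carpenter's pencil lying behind the boards, 8 x 170 x 7 mm. Origin: centre of its underside.
Things that resemble listed ones, but are neither listed nor needed, are in the scene too. There is more than one size of the tape_measure; the job needs the larger.

How it is judged:
At the end, for the whole second after the job is handed in: Each of the five things rests upright (within 7 degrees) on the floor of its own pocket (underside within 3.5 mm of it, centre within 11 mm of the pocket's along each board axis; tape measure 16 mm lengthwise), released, at rest; no bystander moved more than 30 mm (x of screw_jar in the frame of fitting_board between 0.0155 and 0.0375 m and y of screw_jar in the frame of fitting_board between 0.021 and 0.043 m and z of screw_jar in the frame of fitting_board between 0.006 and 0.0135 m and angle between each of screw_jar, brass_knob, tape_measure, sanding_block, small_tin's own z axis and vertical below 0.12 rad and linear speed of each of screw_jar, brass_knob, tape_measure, sanding_block, small_tin below 0.02 m/s and x of brass_knob in the frame of fitting_board between -0.055 and -0.033 m and y of brass_knob in the frame of fitting_board between 0.021 and 0.043 m and z of brass_knob in the frame of fitting_board between 0.006 and 0.0135 m and x of tape_measure in the frame of fitting_board between -0.016 and 0.016 m and y of tape_measure in the frame of fitting_board between -0.058 and -0.036 m and z of tape_measure in the frame of fitting_board between 0.006 and 0.0135 m and x of sanding_block in the frame of finishing_board between -0.011 and 0.011 m and y of sanding_block in the frame of finishing_board between 0.026 and 0.048 m and z of sanding_block in the frame of finishing_board between 0.006 and 0.0135 m and x of small_tin in the frame of finishing_board between -0.011 and 0.011 m and y of small_tin in the frame of finishing_board between -0.058 and -0.036 m and z of small_tin in the frame of finishing_board between 0.006 and 0.0135 m); the robot touches nothing.
It fails at once if a bystander (wax tin or pencil) is moved more than 30 mm (distance of any of wax_tin, carpenter_pencil from where it was at the start of the episode above 0.03 m).
It also fails if it takes over 128 s, if anything falls off the work surface, if the arm or the gripper's body presses on something with over 40 N, if the wrist force passes 120 N, or if a joint passes its speed limit or range.

## Robot

A 6-joint arm with a two-finger parallel gripper is mounted at the origin on a cart in front of the work surface, level with it; the furniture and walls round the work are solid. World frame = base frame: x ahead of the robot, y to its left, z up, the work surface at z = 0. Lengths are in m, angles in rad, forces in N, time in s.
With the tool pointing down it reaches from about 0.35 to 0.975 m from the base axis. Payload 4.9 kg.
Tool frame: the origin (TCP) lies between the finger pads; the fingertips stand 8 mm ahead of it and the grasp point (between the pads) lies 11 mm behind it; z points along the fingers, y is the direction in which the jaws open and shut (so a half turn about z gives the same grasp; the last joint's range is limited). The gripper opens to 85 mm and grips with 20 to 120 N. Pads are 22 mm wide; open, the fingers measure 114 mm over their backs; the gripper's body (76 mm by 85 mm) begins 54 mm behind the grasp point. The pads swing forward as they close: fully open they stand 13 mm farther back than shut.
Start: joints at [1.034, 0.053, 1.613, -0, 1.476, -0.119], TCP at [0.254, 0.571, 0.239] pointing down, gripper open.
Joint ranges: [-3.01, 3.01], [-1.01, 2.22], [0.06, 2.58], [-1.02, 4.17], [0.09, 2.62], [-3.14, 3.14]. Speed limits (rad/s): [2.57, 2.57, 3.14, 3.14, 3.14, 3.14].

## Interface

Orientations are given as a rotation vector (axis times angle).
In Python, from station import ctrl gives the robot as it stands. The module is installed in compiled form; this text tells all that it offers.
- The arm moves only by the shell command python3 -m creep 'ROWS' [FORCE]. ROWS is JSON, a list of rows, each an object with "hand": the opening, from 0 (shut) to 1 (fully open); "translation": the shift along the tool's x, y, z in cm, a list of three; "delta_rot": the turn, a rotation vector about the tool's x, y, z in degrees, a list of three. A call has 1 to 8 rows; each row shifts and turns the commanded pose from where the row before left it, along the tool's axes as they then stand; what a row does not reach is not made up. A row lasts 1/8 s, in which the tool goes at most 62.5 mm and 10.7 degrees, less where a joint would pass 70% of its speed; a pose out of reach is approached as far as the arm can. A call with a gripper value outside its range is refused whole. The fingers move at their own pace and stop on an object; FORCE is the grip in N (left out, the last holds). Time passes only in rows, so rows that do not move let the fingers close. It gives the time, the measured TCP pose, the force and the opening at its end, in the units of the state.
- ctrl.get_obs(): the state, without advancing time (a new reading comes with each control period).
- ctrl.get_image(name): name is "side" or "top"; returns (picture, depth): 420x560x3 uint8, red, green, blue; 420x560 float32, m along the optical axis (not along the pixel's ray), 0 where there is no reading.
- ctrl.calibration(name): a dict with "fx", "fy", "cx", "cy" (pixels), "T" (4x4, takes a point from camera to world coordinates). Camera axes: x right, y up, looking along -z (the intrinsics and any distortion apply to the point x, -y, -z); pixel columns grow to the right and rows downward; lengths in m; the calibration is good to about 2 mm. A picture is of the moment at which its call begins. calibration takes no time and is no camera call.
- ctrl.finish_job(): hands the job in, once; it reports no verdict.
The state is a dict: "t": time; "q": joint angles; "dq": joint speeds; "effort": joint torques, N m; "tool_pos": TCP position; "tool_rot": TCP orientation; "contact_force": force on the tool from outside, world axes, zero at the start; "wrist_torque": the same for the moment, N m; "opening": finger opening in m.
Only numpy, scipy, OpenCV 4.12 (cv2) and the standard library are available. Lean on these libraries where they do the work, as an engineer would, in place of code of your own. Each camera call takes 0.05 s, during which the arm holds its last target.

## Working session

There is one attempt and no reset: what is moved stays moved. The work goes in short steps, Python scripts to look and compute and a shell command to move; the robot and the scene stay as the last step left them, time stands still between calls to the robot, and variables do not carry over. Pictures are saved under pics/ and viewed, and the job is handed in when it is done.

```bash
ls; mkdir -p pics; python3 - <<'E'
from station import ctrl
import cv2, numpy as np
print(ctrl.get_obs())
for n in("top","side"):
    p,d=ctrl.get_image(n); cv2.imwrite(f"pics/{n}0.png",p[:,:,::-1]); np.savez(f"{n}0.npz",p=p,d=d)
    print(n,ctrl.calibration(n),(d==0).mean())
E
```

```text
pics
{'t': 0.0, 'q': array([ 1.03396986e+00,  5.33877168e-02,  1.61427035e+00,  1.60754286e-05,
        1.47599537e+00, -1.19036084e-01]), 'dq': array([ 6.86486043e-04,  3.54443105e-04,  7.94957447e-04, -9.41698450e-05,
       -1.25974530e-03, -7.27937658e-04]), 'effort': array([ 1.66406617e-04, -3.93711913e+01, -3.70162332e+01, -1.29897562e-04,
        7.08896274e-03,  1.45495818e-06]), 'tool_pos': array([0.25329849, 0.57072022, 0.238058  ]), 'tool_rot': array([-6.51362353e-01, -3.07263030e+00,  3.05580742e-03]), 'contact_force': array([-0.5488879 ,  0.01495745,  0.06938383]), 'wrist_torque': array([ 0.0170221 , -0.0084147 , -0.00268574]), 'opening': 0.08561274491570868}
top {'fx': 409.55301130054204, 'fy': 409.55301130054204, 'cx': 273.8118693253818, 'cy': 207.00504305663247, 'T': array([[ 0.02191633,  0.97830639, -0.20600069,  0.40907417],
       [-0.99974709,  0.02040647, -0.00945148, -0.08488904],
       [-0.0050427 ,  0.20615574,  0.9785062 ,  0.88613882],
       [ 0.        ,  0.        ,  0.        ,  1.        ]])} 0.003920068027210884
side {'fx': 458.19180039606005, 'fy': 458.19180039606005, 'cx': 277.6959161890307, 'cy': 207.0550847049158, 'T': array([[ 0.98672016,  0.06679024, -0.14806213,  0.46922842],
       [-0.16235891,  0.43242232, -0.88693321, -0.97304586],
       [ 0.00478689,  0.89919408,  0.43752381,  0.47098734],
       [ 0.        ,  0.        ,  0.        ,  1.        ]])} 0.0038095238095238095
```

View pics/top0.png

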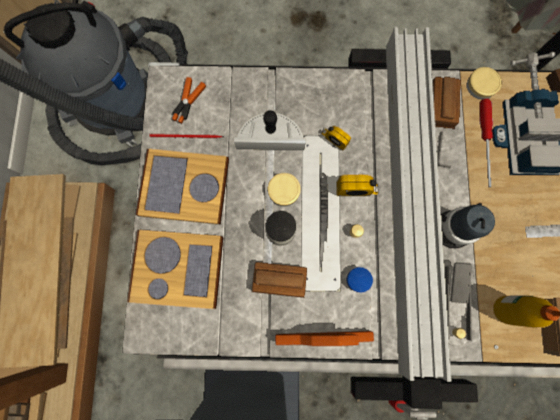

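View pics/side0.png

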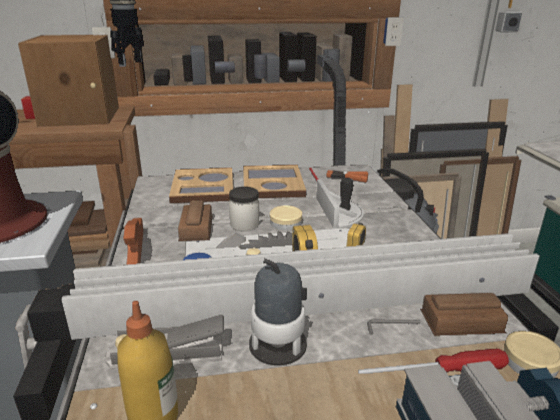

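```bash
cat > h.py <<'E'
from station import ctrl
import cv2, numpy as np
from scipy.spatial.transform import Rotation as R
def cloud(n,d):
    c=ctrl.calibration(n); h,w=d.shape
    u,v=np.meshgrid(np.arange(w),np.arange(h))
    P=np.stack([(u-c['cx'])/c['fx']*d,-(v-c['cy'])/c['fy']*d,-d],-1)
    return P@c['T'][:3,:3].T+c['T'][:3,3]
def ray(n,u,v,z):
    c=ctrl.calibration(n); r=c['T'][:3,:3]@np.array([(u-c['cx'])/c['fx'],-(v-c['cy'])/c['fy'],-1]); o=c['T'][:3,3]
    return (o+r*(z-o[2])/r[2])
def px(n,p):
    c=ctrl.calibration(n); q=c['T'][:3,:3].T@(np.array(p)-c['T'][:3,3])
    return c['cx']+c['fx']*q[0]/-q[2], c['cy']-c['fy']*q[1]/-q[2]
def snap(n,name,box=None,s=1):
    p,d=ctrl.get_image(n); im=p[:,:,::-1]
    if box: im=im[box[1]:box[3],box[0]:box[2]]
    cv2.imwrite(f"pics/{name}.png",cv2.resize(im,None,fx=s,fy=s,interpolation=cv2.INTER_CUBIC)); np.savez(f"{name}.npz",p=p,d=d); return p,d
E
python3 - <<'E'
from h import *
f=np.load('top0.npz'); p,d=f['p'],f['d']; P=cloud('top',d)
cv2.imwrite('pics/topcrop.png',cv2.resize(p[50:370,120:470,::-1],None,fx=1.85,fy=1.85,interpolation=cv2.INTER_CUBIC))
z=P[:,:,2]; 
for (u,v) in [(200,330),(240,200),(135,340),(340,320),(185,205),(165,185),(205,187),(280,222),(357,229),(355,185),(338,135),(280,272),(359,279),(284,188),(320,220),(395,200),(405,200),(440,200),(270,120),(325,338),(300,300),(330,150)]:
    print((u,v),P[v,u].round(4))
hm=np.clip((z+0.02)/0.12*255,0,255).astype(np.uint8)
cv2.imwrite('pics/hm.png',cv2.resize(cv2.applyColorMap(hm,cv2.COLORMAP_JET)[50:370,120:470],None,fx=1.85,fy=1.85,interpolation=0))
E
```

```text
(200, 330) [0.331  0.0713 0.0011]
(240, 200) [ 0.6092 -0.0012  0.0032]
(135, 340) [ 0.3077  0.206  -0.0025]
(340, 320) [ 0.3575 -0.2195  0.0018]
(185, 205) [0.5922 0.1163 0.0183]
(165, 185) [0.6377 0.165  0.0121]
(205, 187) [0.6352 0.0765 0.0112]
(280, 222) [ 0.549  -0.0901  0.0772]
(357, 229) [ 0.5454 -0.2529  0.0312]
(355, 185) [ 0.632 -0.244  0.065]
(338, 135) [ 0.7494 -0.213   0.0448]
(280, 272) [ 0.4518 -0.0923  0.0395]
(359, 279) [ 0.4418 -0.2562  0.0252]
(284, 188) [ 0.6324 -0.0977  0.0272]
(320, 220) [ 0.5672 -0.1775  0.0078]
(395, 200) [ 0.6092 -0.3346  0.0337]
(405, 200) [ 0.6005 -0.3436  0.0724]
(440, 200) [ 0.6196 -0.4446 -0.0017]
(270, 120) [ 0.7657 -0.065   0.0802]
(325, 338) [ 0.3277 -0.1802  0.0695]
(300, 300) [ 0.3963 -0.136  -0.0014]
(330, 150) [ 7.307e-01 -2.012e-01  6.000e-04]
```

View pics/topcrop.png

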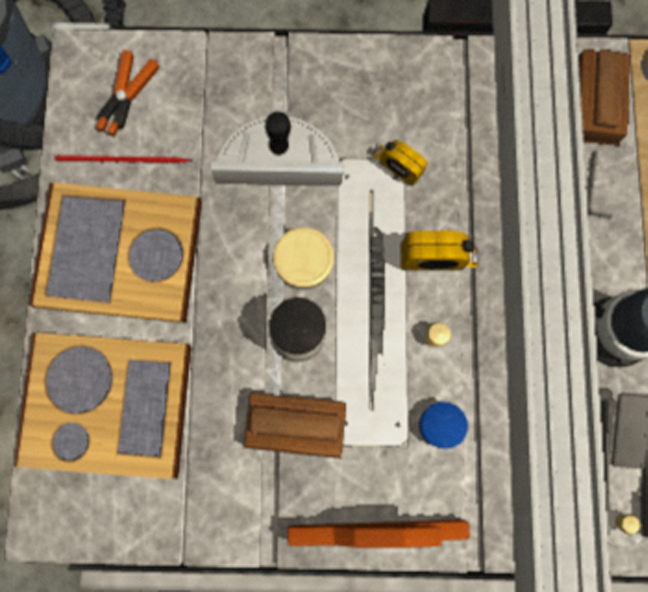

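View pics/hm.png

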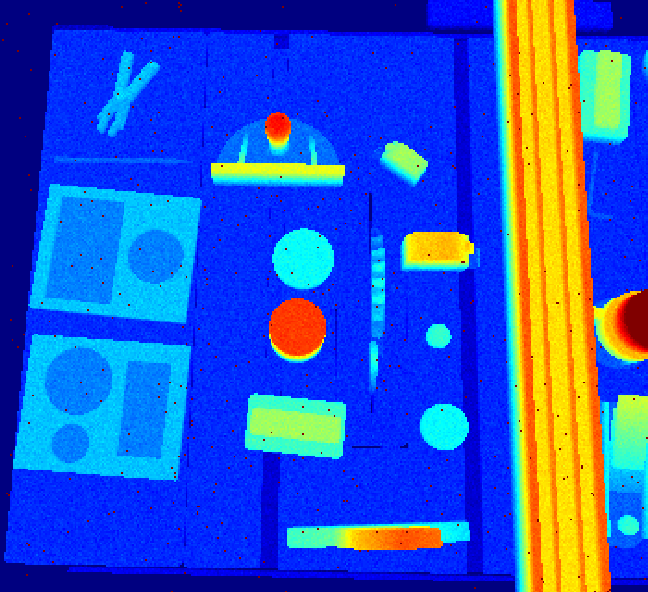

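```bash
cat > m.py <<'E'
from h import *
def worldmask(n,d,x,y,z0,z1,ztop):
    P=cloud(n,d); m=(P[...,0]>x[0])&(P[...,0]<x[1])&(P[...,1]>y[0])&(P[...,1]<y[1])&(P[...,2]>z0)&(P[...,2]<z1)
    m=cv2.morphologyEx(cv2.medianBlur(m.astype(np.uint8)*255,3),cv2.MORPH_CLOSE,np.ones((3,3)))
    cs=cv2.findContours(m,cv2.RETR_EXTERNAL,cv2.CHAIN_APPROX_NONE)[0]
    c=max(cs,key=cv2.contourArea)[:,0]
    W=np.array([ray(n,u,v,ztop)[:2] for u,v in c])
    zm=np.median(P[...,2][m>0])
    r=cv2.minAreaRect((W*1000).astype(np.float32)); circ=cv2.minEnclosingCircle((W*1000).astype(np.float32))
    return r,circ,zm,W
E
python3 - <<'E'
from m import *
d=np.load('top0.npz')['d']
for nm,x,y,z0,z1,zt in [
 ('jar',(.5,.6),(-.14,-.04),.065,.09,.078),
 ('knob',(.51,.58),(-.29,-.22),.02,.045,.032),
 ('tape',(.58,.68),(-.32,-.19),.055,.08,.064),
 ('tapefull',(.58,.68),(-.32,-.19),.02,.08,.064),
 ('tape2',(.70,.80),(-.28,-.16),.03,.08,.045),
 ('block',(.38,.52),(-.18,-.01),.02,.06,.032),
 ('ridge',(.38,.52),(-.18,-.01),.037,.06,.044),
 ('tin',(.38,.5),(-.31,-.2),.015,.04,.026),
 ('wax',(.58,.68),(-.15,-.05),.015,.04,.026),
 ('fitB',(.36,.55),(.0,.3),.013,.03,.018),
 ('finB',(.54,.75),(.0,.3),.013,.03,.018),
 ('stick',(.28,.38),(-.3,-.05),.015,.12,.05)]:
    r,c,zm,W=worldmask('top',d,x,y,z0,z1,zt)
    print(nm,[np.round(a,1) for a in r],'circ',np.round(c[0],1),round(c[1],1),'z',zm.round(4))
P=cloud('top',d)
m=(abs(P[...,0]-.55)<.3)&(P[...,1]<-.3)&(P[...,1]>-.45)
for x0 in (.4,.6,.8):
  for y0 in np.arange(-.30,-.46,-.01):
    s=m&(abs(P[...,0]-x0)<.02)&(abs(P[...,1]-y0)<.005)
    print(x0,y0.round(2),np.round(np.percentile(P[...,2][s],[10,90]),3) if s.sum() else None,end='; ')
  print()
E
```

```text
jar [array([540.9, -90.3]), array([60.6, 60. ]), np.float64(1.2)] circ [540.6 -90.2] 31.3 z 0.0784
knob [array([ 541. , -251.6]), array([25.5, 27.5]), np.float64(1.2)] circ [ 541.  -251.1] 14.2 z 0.0297
tape [array([ 637.8, -249.3]), array([32.2, 69. ]), np.float64(1.2)] circ [ 635.6 -248.6] 35.7 z 0.0613
tapefull [array([ 633.5, -246.1]), array([40.7, 79.5]), np.float64(1.2)] circ [ 628.  -245.9] 41.5 z 0.0594
tape2 [array([ 749.6, -213.1]), array([53.4, 28.7]), np.float64(55.1)] circ [ 749.4 -213.4] 27.1 z 0.042
block [array([437. , -90.5]), array([109.2,  61.6]), np.float64(85.1)] circ [437.  -90.8] 59.6 z 0.034
ridge [array([437. , -90.5]), array([99.1, 29.8]), np.float64(85.3)] circ [435.6 -90.4] 50.0 z 0.0436
tin [array([ 439.9, -257. ]), array([48.9, 52. ]), np.float64(1.2)] circ [ 440.1 -256.7] 26.6 z 0.025
wax [array([630.7, -95.6]), array([71.5, 69.4]), np.float64(1.2)] circ [630.3 -95.6] 36.4 z 0.0257
fitB [array([455., 128.]), array([184.5, 152. ]), np.float64(87.0)] circ [455.4 128.4] 116.9 z 0.0181
finB [array([635.8, 125.5]), array([184.7, 153. ]), np.float64(85.4)] ci
[... 676 characters left out ...]
 0.076]; 0.6 -0.35 [0.057 0.061]; 0.6 -0.36 [0.058 0.071]; 0.6 -0.37 [0.057 0.061]; 0.6 -0.38 [0.057 0.069]; 0.6 -0.39 [0.057 0.072]; 0.6 -0.4 [0.058 0.074]; 0.6 -0.41 [0.072 0.077]; 0.6 -0.42 None; 0.6 -0.43 None; 0.6 -0.44 [-0.002  0.06 ]; 0.6 -0.45 [-0.001  0.062]; 0.6 -0.46 None; 
0.8 -0.3 [-0.011  0.001]; 0.8 -0.31 [-0.002  0.002]; 0.8 -0.32 [-0.002  0.002]; 0.8 -0.33 [-0.001  0.065]; 0.8 -0.34 [0.009 0.076]; 0.8 -0.35 [0.057 0.061]; 0.8 -0.36 [0.058 0.072]; 0.8 -0.37 [0.057 0.061]; 0.8 -0.38 [0.058 0.069]; 0.8 -0.39 [0.058 0.072]; 0.8 -0.4 [0.058 0.073]; 0.8 -0.41 [0.073 0.076]; 0.8 -0.42 None; 0.8 -0.43 [0.03  0.033]; 0.8 -0.44 [0.01  0.043]; 0.8 -0.45 [-0.     0.044]; 0.8 -0.46 None;
```

```bash
cat > tgt.py <<'E'
import sys
from h import *
def loc(c,yaw,x,y):
    a=np.radians(yaw); return np.array(c)+np.array([[np.cos(a),-np.sin(a)],[np.sin(a),np.cos(a)]])@np.array([x,y])
def go(x,y,z,jaw):   # world target TCP (m), jaw axis direction (deg in world)
    o=ctrl.get_obs(); T=R.from_rotvec(o['tool_rot']); M=T.as_matrix()
    j=np.degrees(np.arctan2(M[1,1],M[0,1]))
    dy=(jaw-j+90)%180-90
    tr=M.T@(np.array([x,y,z])-o['tool_pos'])*100
    tilt=np.cross(M[:,2],[0,0,-1]); tl=np.degrees(M.T@tilt)
    print('t',round(o['t'],2),'pos',o['tool_pos'].round(4),'jaw',j.round(1),'open',round(o['opening'],4),'F',o['contact_force'].round(1),'q6',o['q'][5].round(2))
    print('translation cm',tr.round(2),' rot z',round(-dy,1),'(alt',round(-dy+180 if dy>0 else -dy-180,1),') tilt',tl.round(2))
if __name__=='__main__': go(*map(float,sys.argv[1:5]))
E
python3 - <<'E'
from m import *; from tgt import *
f=np.load('top0.npz'); d=f['d']; p=f['p']; P=cloud('top',d)
fit=((455,128),-3.0); fin=((635.8,125.5),-4.6)
for b,nm,x,y in [(fit,'jar',26.5,32),(fit,'knob',-44,32),(fit,'tape',0,-47),(fin,'block',0,37),(fin,'tin',0,-47)]:
    print(nm,loc(*b,x,y).round(1))
hsv=cv2.cvtColor(p,cv2.COLOR_RGB2HSV)
m=((hsv[...,1]<70)&(P[...,0]>.36)&(P[...,0]<.73)&(P[...,1]>.03)&(P[...,1]<.23)&(P[...,2]>.006)&(P[...,2]<.016)).astype(np.uint8)*255
m=cv2.morphologyEx(m,cv2.MORPH_CLOSE,np.ones((3,3)))
for c in cv2.findContours(m,cv2.RETR_EXTERNAL,cv2.CHAIN_APPROX_NONE)[0]:
    if cv2.contourArea(c)<60: continue
    W=np.array([ray('top',u,v,.010)[:2]*1000 for u,v in c[:,0]]).astype(np.float32)
    print('pocket',[np.round(a,1) for a in cv2.minAreaRect(W)])
# tape points
s=(P[...,0]>.58)&(P[...,0]<.68)&(P[...,1]<-.19)&(P[...,1]>-.32)&(P[...,2]>.008)
for zl,zh in ((.008,.02),(.02,.035),(.035,.05),(.05,.058),(.058,.08)):
    q=P[s&(P[...,2]>zl)&(P[...,2]<zh)]; print(zl,len(q),np.percentile(q,[3,97],axis=0).round(4).tolist())
print('blade',P[(abs(P[...,1]+.175)<.02)&(abs(P[...,0]-.56)<.1)][:,2].max())
cv2.imwrite('pics/tape.png',cv2.resize(p[165:205,325:395,::-1],None,fx=10,fy=10,interpolation=cv2.INTER_CUBIC))
s=np.load('side0.npz')['p']; cv2.imwrite('pics/sidec.png',cv2.resize(s[150:290,110:400,::-1],None,fx=2.7,fy=2.7,interpolation=cv2.INTER_CUBIC))
E
python3 tgt.py .541 -.2515 .15 0
```

```text
jar [483.1 158.6]
knob [412.7 162.3]
tape [452.5  81.1]
block [638.8 162.4]
tin [632.   78.7]
pocket [array([413.7, 163.1]), array([39.7, 37.9]), np.float64(4.3)]
pocket [array([453.7,  81.8]), array([ 48.2, 106. ]), np.float64(86.8)]
pocket [array([485. , 160.3]), array([75. , 72.8]), np.float64(4.0)]
pocket [array([634.6,  79. ]), array([61.6, 62.4]), np.float64(1.2)]
pocket [array([641.7, 163.6]), array([ 75.7, 124.6]), np.float64(85.4)]
0.008 84 [[0.6132, -0.3048, 0.0083], [0.6582, -0.1905, 0.0195]]
0.02 98 [[0.5862, -0.2842, 0.0204], [0.6469, -0.1907, 0.0348]]
0.035 85 [[0.6223, -0.2838, 0.0355], [0.6527, -0.213, 0.0497]]
0.05 136 [[0.6221, -0.288, 0.0506], [0.654, -0.2146, 0.0578]]
0.058 412 [[0.624, -0.2782, 0.0583], [0.6544, -0.2202, 0.0652]]
blade 0.03255252586804591
t 0.1 pos [0.2533 0.5708 0.2382] jaw 66.1 open 0.0855 F [ 0.1  0.7 -0.6] q6 -0.12
translation cm [-59.66 -63.46   8.92]  rot z 66.1 (alt -113.9 ) tilt [-0.11 -0.01  0.  ]
```

View pics/tape.png

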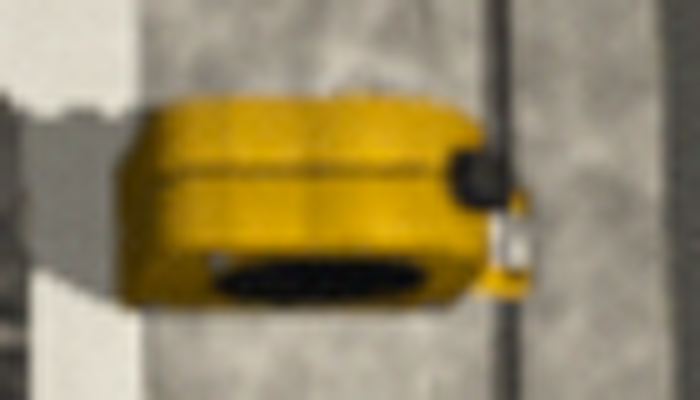

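View pics/sidec.png

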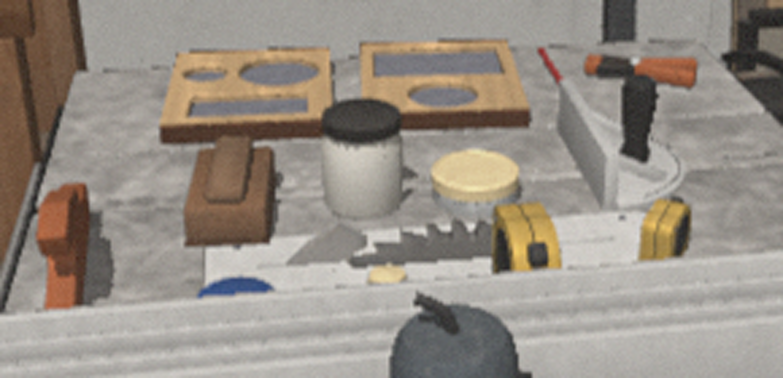

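```bash
python3 - <<'E'
from h import *
for u,v,z in [(336.8,193,.015),(336.8,193,.03),(378,190,.008),(378,190,.015),(340,175,.06)]: print(u,v,z,ray('top',u,v,z)[:2].round(4))
c=ctrl.calibration('top');M=c
o=ctrl.get_obs(); print(R.from_rotvec(o['tool_rot']).as_matrix().round(2))
E
```

```text
336.8 193 0.015 [ 0.6267 -0.2136]
336.8 193 0.03 [ 0.6229 -0.2113]
378 190 0.008 [ 0.6371 -0.3055]
378 190 0.015 [ 0.6353 -0.3038]
340 175 0.06 [ 0.6544 -0.214 ]
[[-0.91  0.41 -0.  ]
 [ 0.41  0.91 -0.  ]
 [ 0.   -0.   -1.  ]]
```

```bash
python3 -m creep '[{"hand":0.65,"translation":[-3.6,-3.8,0.3],"delta_rot":[0,0,0]},{"hand":0.65,"translation":[-3.6,-3.8,0.3],"delta_rot":[0,0,0]},{"hand":0.65,"translation":[-3.6,-3.8,0.3],"delta_rot":[0,0,0]},{"hand":0.65,"translation":[-3.6,-3.8,0.3],"delta_rot":[0,0,0]},{"hand":0.65,"translation":[-3.6,-3.8,0.3],"delta_rot":[0,0,0]},{"hand":0.65,"translation":[-3.6,-3.8,0.3],"delta_rot":[0,0,0]},{"hand":0.65,"translation":[-3.6,-3.8,0.3],"delta_rot":[0,0,0]},{"hand":0.65,"translation":[-3.6,-3.8,0.3],"delta_rot":[0,0,0]}]' 30; python3 tgt.py .541 -.2515 .15 0
```

```text
t: 1.1
tool_pos: [0.3935, 0.1749, 0.2149]
tool_rot: [-0.651, -3.073, 0.0]
contact_force: [0.6, -0.1, 0.6]
opening: 0.0557
t 1.1 pos [0.3935 0.1749 0.2149] jaw 66.1 open 0.0557 F [ 0.6 -0.1  0.6] q6 -0.91
translation cm [-30.77 -32.99   6.49]  rot z 66.1 (alt -113.9 ) tilt [-0. -0.  0.]
```

```bash
python3 -m creep '[{"hand":0.65,"translation":[-3.6,-3.8,0.3],"delta_rot":[0,0,0]},{"hand":0.65,"translation":[-3.6,-3.8,0.3],"delta_rot":[0,0,0]},{"hand":0.65,"translation":[-3.6,-3.8,0.3],"delta_rot":[0,0,0]},{"hand":0.65,"translation":[-3.6,-3.8,0.3],"delta_rot":[0,0,0]},{"hand":0.65,"translation":[-3.6,-3.8,0.3],"delta_rot":[0,0,0]},{"hand":0.65,"translation":[-3.6,-3.8,0.3],"delta_rot":[0,0,0]},{"hand":0.65,"translation":[-3.6,-3.8,0.3],"delta_rot":[0,0,0]},{"hand":0.65,"translation":[-3.6,-3.8,0.3],"delta_rot":[0,0,0]}]' 30; python3 tgt.py .541 -.2515 .15 0
```

```text
t: 2.1
tool_pos: [0.5334, -0.2198, 0.1907]
tool_rot: [-0.652, -3.073, -0.001]
contact_force: [0.8, 1.2, 0.1]
opening: 0.056
t 2.1 pos [ 0.5334 -0.2198  0.1907] jaw 66.0 open 0.056 F [0.8 1.2 0.1] q6 -1.67
translation cm [-1.98 -2.59  4.06]  rot z 66.0 (alt -114.0 ) tilt [ 0.02 -0.04 -0.  ]
```

```bash
python3 -m creep '[{"hand":0.65,"translation":[0,0,0],"delta_rot":[0,0,10]},{"hand":0.65,"translation":[0,0,0],"delta_rot":[0,0,10]},{"hand":0.65,"translation":[0,0,0],"delta_rot":[0,0,10]},{"hand":0.65,"translation":[0,0,0],"delta_rot":[0,0,10]},{"hand":0.65,"translation":[0,0,0],"delta_rot":[0,0,10]},{"hand":0.65,"translation":[0,0,0],"delta_rot":[0,0,10]},{"hand":0.65,"translation":[0,0,0],"delta_rot":[0,0,6]},{"hand":0.65,"translation":[0,0,0],"delta_rot":[0,0,0]}]' 30; python3 tgt.py .541 -.2515 .15 0
```

```text
t: 3.1
tool_pos: [0.5331, -0.218, 0.1908]
tool_rot: [-2.218, -2.223, 0.0]
contact_force: [-0.4, 0.4, 0.1]
opening: 0.0554
t 3.1 pos [ 0.5331 -0.218   0.1908] jaw 0.1 open 0.0554 F [-0.4  0.4  0.1] q6 -0.52
translation cm [-3.35  0.79  4.07]  rot z 0.1 (alt -179.9 ) tilt [-0.05 -0.03 -0.  ]
```

```bash
python3 -m creep '[{"hand":0.65,"translation":[-3.35,0.79,2],"delta_rot":[0,0,0]},{"hand":0.65,"translation":[0,0,4],"delta_rot":[0,0,0]},{"hand":0.65,"translation":[0,0,4],"delta_rot":[0,0,0]},{"hand":0.65,"translation":[0,0,2],"delta_rot":[0,0,0]},{"hand":0.65,"translation":[0,0,0],"delta_rot":[0,0,0]}]' 30; python3 tgt.py .541 -.2515 .018 0
python3 - <<'E'
from h import *
snap('top','top1',(290,160,430,290),5); snap('side','side1',(150,100,430,300),2.8)
E
```

```text
t: 3.72
tool_pos: [0.5402, -0.251, 0.0696]
tool_rot: [-2.217, -2.221, 0.001]
contact_force: [0.7, 0.2, 0.7]
opening: 0.0558
t 3.73 pos [ 0.5402 -0.251   0.0696] jaw 0.1 open 0.0558 F [0.7 0.2 0.7] q6 -0.56
translation cm [-0.06  0.09  5.16]  rot z 0.1 (alt -179.9 ) tilt [-0.18 -0.11  0.  ]
```

View pics/top1.png

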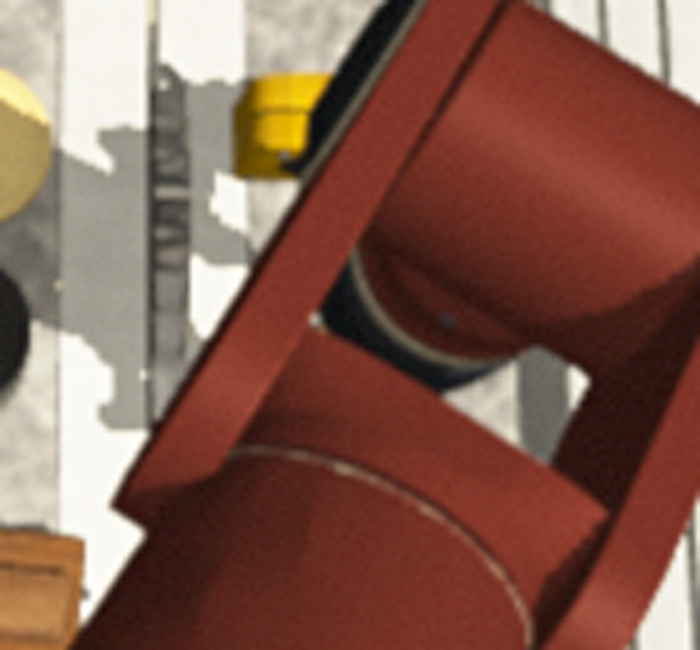

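View pics/side1.png

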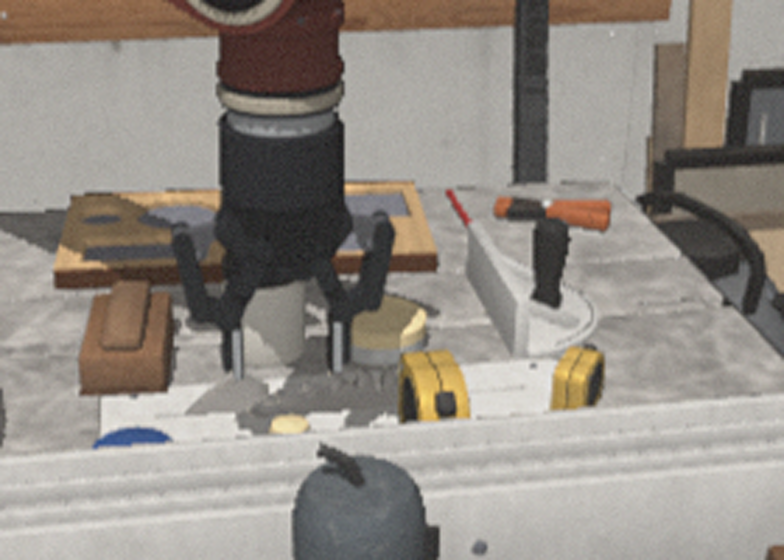

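```bash
python3 -m creep '[{"hand":0.65,"translation":[-0.06,0.09,2.2],"delta_rot":[0,0,0]},{"hand":0.65,"translation":[0,0,2],"delta_rot":[0,0,0]},{"hand":0.65,"translation":[0,0,0.95],"delta_rot":[0,0,0]},{"hand":0.65,"translation":[0,0,0],"delta_rot":[0,0,0]},{"hand":0.2,"translation":[0,0,0],"delta_rot":[0,0,0]},{"hand":0.2,"translation":[0,0,0],"delta_rot":[0,0,0]},{"hand":0,"translation":[0,0,0],"delta_rot":[0,0,0]},{"hand":0,"translation":[0,0,0],"delta_rot":[0,0,0]}]' 30; python3 tgt.py .541 -.2515 .018 0
```

```text
t: 4.82
tool_pos: [0.5428, -0.2527, 0.0209]
tool_rot: [2.219, 2.222, 0.0]
contact_force: [-1.7, 0.1, 6.2]
opening: 0.0254
t 4.83 pos [ 0.5428 -0.2527  0.0209] jaw 0.1 open 0.0254 F [-1.7  0.1  6.2] q6 -0.56
translation cm [ 0.12 -0.18  0.29]  rot z 0.1 (alt -179.9 ) tilt [ 0.07  0.05 -0.  ]
```

```bash
python3 - <<'E'
from h import *
snap('side','side2',(200,170,340,270),5)
E
python3 tgt.py .541 -.2515 .018 0
```

```text
t 4.88 pos [ 0.5428 -0.2527  0.021 ] jaw 0.1 open 0.0255 F [-1.2  1.2  6.5] q6 -0.56
translation cm [ 0.12 -0.18  0.3 ]  rot z 0.1 (alt -179.9 ) tilt [0.07 0.05 0.  ]
```

View pics/side2.png

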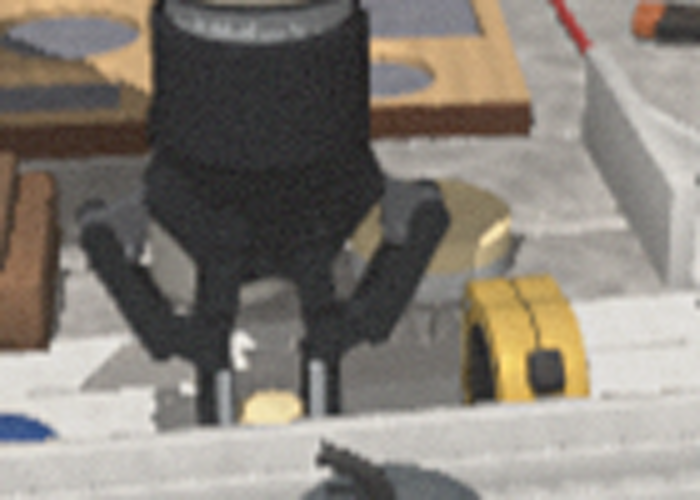

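```bash
python3 -m creep '[{"hand":0,"translation":[0,0,0],"delta_rot":[0,0,0]},{"hand":0,"translation":[0,0,-2],"delta_rot":[0,0,0]},{"hand":0,"translation":[0,0,-4],"delta_rot":[0,0,0]},{"hand":0,"translation":[0,0,-4],"delta_rot":[0,0,0]},{"hand":0,"translation":[0,0,0],"delta_rot":[0,0,0]}]' ; python3 tgt.py .4132 .1627 .15 -3
python3 - <<'E'
from h import *
snap('side','side3',(200,120,340,270),4)
E
```

```text
t: 5.5
tool_pos: [0.5448, -0.2539, 0.1255]
tool_rot: [2.214, 2.216, 0.003]
contact_force: [-0.2, -0.1, -0.7]
opening: 0.0255
t 5.5 pos [ 0.5448 -0.2539  0.1255] jaw 0.1 open 0.0255 F [-0.2 -0.1 -0.7] q6 -0.56
translation cm [ 41.66 -13.1   -2.76]  rot z 3.1 (alt -176.9 ) tilt [0.46 0.28 0.  ]
```

View pics/side3.png

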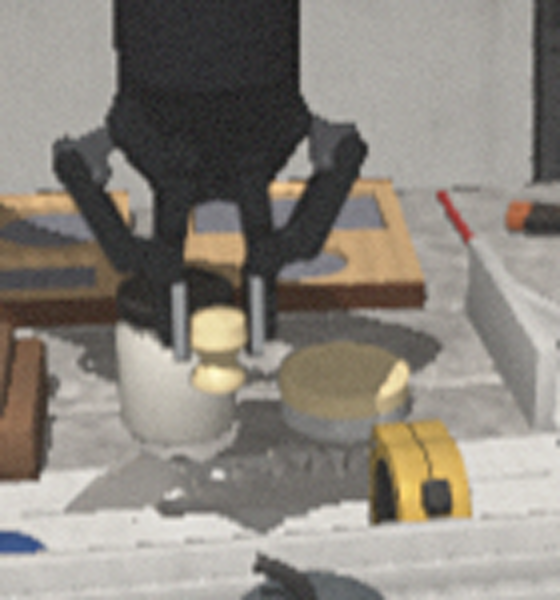

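```bash
python3 -m creep '[{"hand":0,"translation":[5,-1.6,-0.4],"delta_rot":[0,0,0]},{"hand":0,"translation":[5.2,-1.6,-0.4],"delta_rot":[0,0,0]},{"hand":0,"translation":[5.2,-1.6,-0.4],"delta_rot":[0,0,0]},{"hand":0,"translation":[5.2,-1.6,-0.4],"delta_rot":[0,0,0]},{"hand":0,"translation":[5.2,-1.6,-0.4],"delta_rot":[0,0,0]},{"hand":0,"translation":[5.2,-1.6,-0.4],"delta_rot":[0,0,0]},{"hand":0,"translation":[5.2,-1.7,-0.4],"delta_rot":[0,0,0]},{"hand":0,"translation":[5.2,-1.7,0],"delta_rot":[0,0,0]}]' ; python3 tgt.py .4132 .162 .15 -3
```

```text
t: 6.55
tool_pos: [0.4102, 0.1629, 0.1468]
tool_rot: [-2.22, -2.222, 0.002]
contact_force: [0.6, 0.3, -0.6]
opening: 0.025
t 6.55 pos [0.4102 0.1629 0.1468] jaw 0.0 open 0.025 F [ 0.6  0.3 -0.6] q6 0.21
translation cm [-0.1   0.3  -0.32]  rot z 3.0 (alt -177.0 ) tilt [-0.08  0.01 -0.  ]
```

```bash
python3 -m creep '[{"hand":0,"translation":[0,0,0],"delta_rot":[0,0,3]},{"hand":0,"translation":[0,0,0],"delta_rot":[0,0,0]}]' ; python3 tgt.py .4132 .162 .031 -3
```

```text
t: 6.8
tool_pos: [0.4105, 0.1619, 0.1464]
tool_rot: [-2.274, -2.165, 0.004]
contact_force: [-0.6, -0.6, -0.7]
opening: 0.025
t 6.8 pos [0.4105 0.1619 0.1464] jaw -2.8 open 0.025 F [-0.6 -0.6 -0.7] q6 0.26
translation cm [ 0.03  0.3  11.54]  rot z 0.2 (alt -179.8 ) tilt [-0.14  0.04 -0.  ]
```

Check the alignment before lowering.

```bash
python3 -m creep '[{"hand":0,"translation":[0,0.3,2],"delta_rot":[0,0,0]},{"hand":0,"translation":[0,0,3.5],"delta_rot":[0,0,0]},{"hand":0,"translation":[0,0,2],"delta_rot":[0,0,0]},{"hand":0,"translation":[0,0,0],"delta_rot":[0,0,0]}]' ; python3 tgt.py .4132 .162 .031 -3
python3 - <<'E'
from h import *
snap('side','side4',(150,110,320,230),4.5);snap('top','top4',(110,200,260,320),4.5)
E
```

```text
t: 7.3
tool_pos: [0.4128, 0.1603, 0.0702]
tool_rot: [-2.276, -2.16, 0.008]
contact_force: [0.1, 0.2, -0.7]
opening: 0.0254
t 7.3 pos [0.4128 0.1603 0.0702] jaw -3.0 open 0.0254 F [ 0.1  0.2 -0.7] q6 0.25
translation cm [0.18 0.06 3.92]  rot z 0.0 (alt -180.0 ) tilt [-0.33  0.08  0.  ]
```

View pics/side4.png

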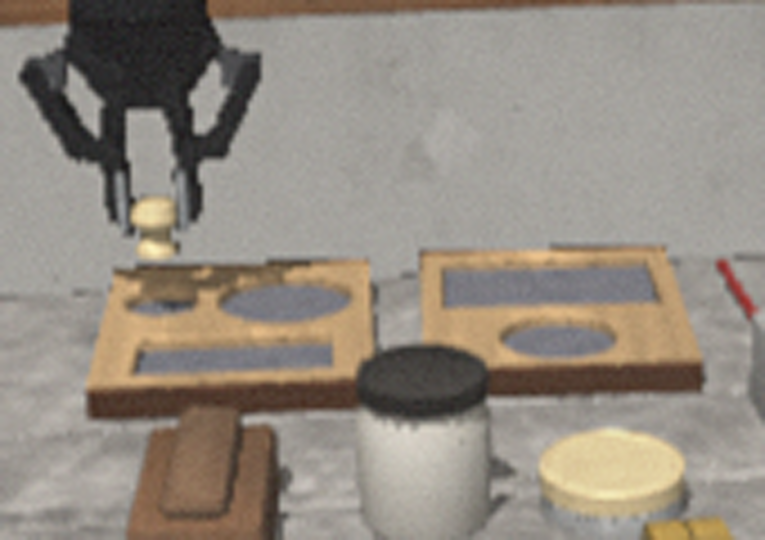

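View pics/top4.png

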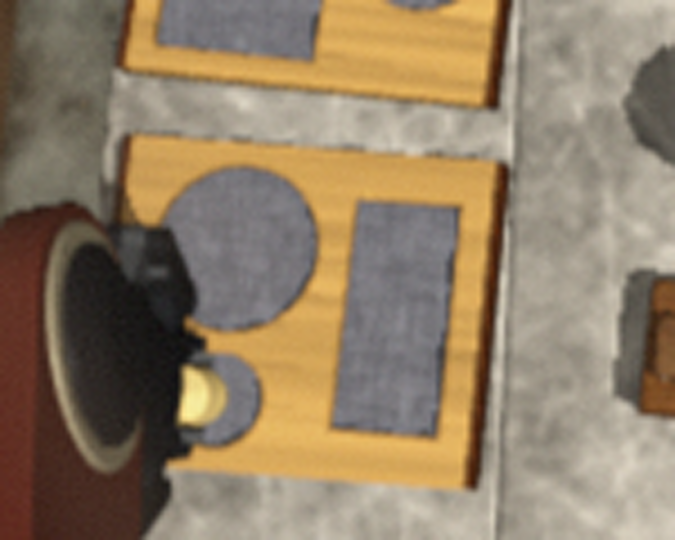

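```bash
python3 -m creep '[{"hand":0,"translation":[0.15,0.05,1.5],"delta_rot":[0,0,0]},{"hand":0,"translation":[0,0,1.3],"delta_rot":[0,0,0]},{"hand":0,"translation":[0,0,0.6],"delta_rot":[0,0,0]},{"hand":0,"translation":[0,0,0.3],"delta_rot":[0,0,0]},{"hand":0,"translation":[0,0,0],"delta_rot":[0,0,0]}]' ; python3 tgt.py .4132 .162 .031 -3
```

```text
t: 8.02
tool_pos: [0.4153, 0.1629, 0.0357]
tool_rot: [-2.278, -2.164, 0.0]
contact_force: [1.3, -0.7, -0.8]
opening: 0.025
t 8.03 pos [0.4153 0.1629 0.0357] jaw -2.9 open 0.025 F [ 1.3 -0.7 -0.8] q6 0.26
translation cm [-0.1  -0.2   0.47]  rot z 0.1 (alt -179.9 ) tilt [-0.01  0.   -0.  ]
```

```bash
python3 -m creep '[{"hand":0,"translation":[0,-0.1,0.25],"delta_rot":[0,0,0]},{"hand":0,"translation":[0,0,0.2],"delta_rot":[0,0,0]},{"hand":0,"translation":[0,0,0],"delta_rot":[0,0,0]}]' ; python3 tgt.py .4132 .162 .031 -3
```

```text
t: 8.4
tool_pos: [0.4142, 0.1629, 0.0312]
tool_rot: [-2.278, -2.164, 0.0]
contact_force: [-0.5, 0.7, -0.5]
opening: 0.0251
t 8.4 pos [0.4142 0.1629 0.0312] jaw -2.9 open 0.0251 F [-0.5  0.7 -0.5] q6 0.26
translation cm [-0.1  -0.1   0.02]  rot z 0.1 (alt -179.9 ) tilt [-0.01  0.   -0.  ]
```

```bash
python3 -m creep '[{"hand":0,"translation":[0,0,0.15],"delta_rot":[0,0,0]},{"hand":0,"translation":[0,0,0],"delta_rot":[0,0,0]}]' ; python3 -m creep '[{"hand":0,"translation":[0,0,0.1],"delta_rot":[0,0,0]},{"hand":0,"translation":[0,0,0],"delta_rot":[0,0,0]}]'
```

```text
t: 8.65
tool_pos: [0.4145, 0.163, 0.0309]
tool_rot: [-2.277, -2.164, 0.001]
contact_force: [-4.5, -0.6, 7.7]
opening: 0.0254
t: 8.9
tool_pos: [0.4146, 0.163, 0.0308]
tool_rot: [-2.277, -2.164, 0.002]
contact_force: [-7.6, -2.0, 14.8]
opening: 0.0252
```

```bash
python3 -m creep '[{"hand":0,"translation":[0,0,-0.15],"delta_rot":[0,0,0]},{"hand":0.25,"translation":[0,0,0],"delta_rot":[0,0,0]},{"hand":0.55,"translation":[0,0,0],"delta_rot":[0,0,0]},{"hand":0.55,"translation":[0,0,0],"delta_rot":[0,0,0]},{"hand":0.55,"translation":[0,0,-3],"delta_rot":[0,0,0]},{"hand":0.9,"translation":[0,0,-5],"delta_rot":[0,0,0]},{"hand":1,"translation":[-5,1,-5],"delta_rot":[0,0,0]},{"hand":1,"translation":[-5,1.5,0],"delta_rot":[0,0,0]}]' ; python3 tgt.py .541 -.0903 .14 90
python3 - <<'E'
from h import *
snap('side','side5',(150,110,320,230),4.5);snap('top','top5',(110,200,260,320),4.5)
E
```

```text
t: 9.9
tool_pos: [0.436, 0.0676, 0.1588]
tool_rot: [2.27, 2.162, 0.01]
contact_force: [1.1, -0.6, 0.5]
opening: 0.0855
t 9.9 pos [0.436  0.0676 0.1588] jaw -2.8 open 0.0855 F [ 1.1 -0.6  0.5] q6 0.03
translation cm [-15.26  11.24   1.98]  rot z 87.2 (alt -92.8 ) tilt [ 0.53 -0.02 -0.  ]
```

View pics/side5.png

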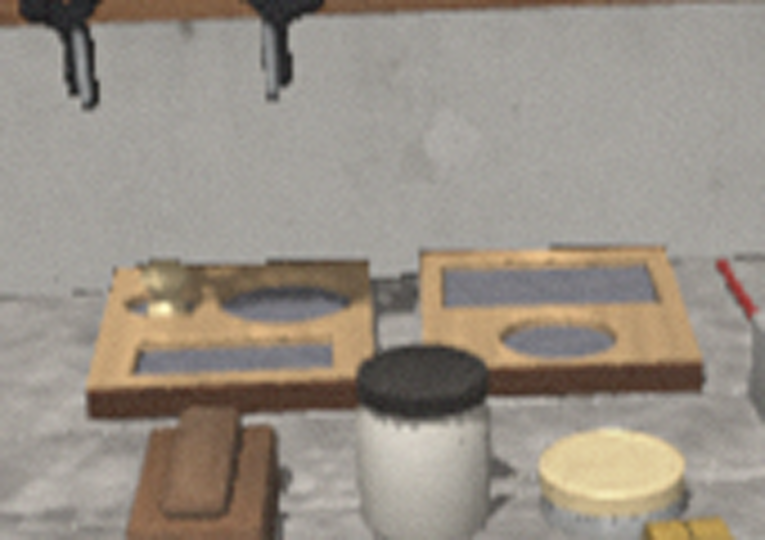

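View pics/top5.png

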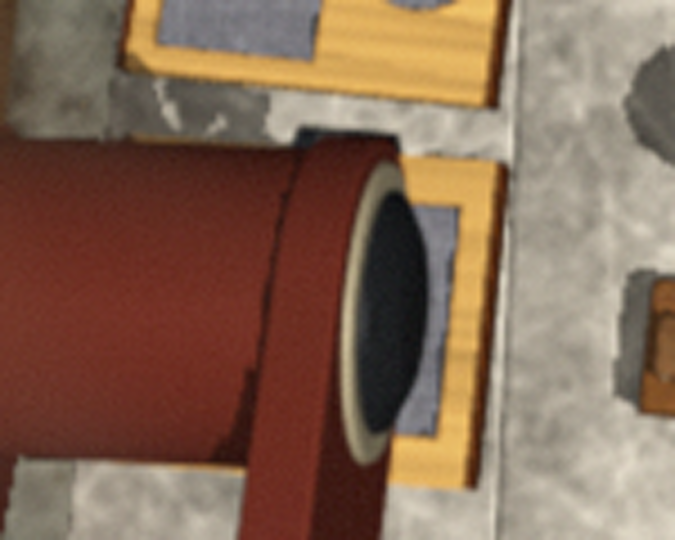

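```bash
python3 -m creep '[{"hand":1,"translation":[-5.1,3.75,0],"delta_rot":[0,0,0]},{"hand":1,"translation":[-5.1,3.75,0],"delta_rot":[0,0,0]},{"hand":1,"translation":[-5.1,3.75,0],"delta_rot":[0,0,0]},{"hand":1,"translation":[0,0,0],"delta_rot":[0,0,10]},{"hand":1,"translation":[0,0,0],"delta_rot":[0,0,10]},{"hand":1,"translation":[0,0,0],"delta_rot":[0,0,10]},{"hand":1,"translation":[0,0,0],"delta_rot":[0,0,10]},{"hand":1,"translation":[0,0,0],"delta_rot":[0,0,10]}]' ; python3 -m creep '[{"hand":1,"translation":[0,0,0],"delta_rot":[0,0,10]},{"hand":1,"translation":[0,0,0],"delta_rot":[0,0,10]},{"hand":1,"translation":[0,0,0],"delta_rot":[0,0,10]},{"hand":1,"translation":[0,0,0],"delta_rot":[0,0,7.2]},{"hand":1,"translation":[0,0,0],"delta_rot":[0,0,0]}]' ; python3 tgt.py .541 -.0903 .035 90
```

```text
t: 11.0
tool_pos: [0.5359, -0.0874, 0.1529]
tool_rot: [-2.98, -0.99, 0.002]
contact_force: [-0.6, -0.0, -0.6]
opening: 0.0856
t: 11.62
tool_pos: [0.536, -0.0876, 0.1531]
tool_rot: [-3.141, 0.001, 0.002]
contact_force: [0.5, -0.3, 0.3]
opening: 0.0856
t 11.62 pos [ 0.536  -0.0876  0.1531] jaw -90.0 open 0.0856 F [ 0.5 -0.3  0.3] q6 1.27
translation cm [ 0.52  0.28 11.81]  rot z -0.0 (alt 180.0 ) tilt [-0.04  0.09  0.  ]
```

```bash
python3 -m creep '[{"hand":1,"translation":[0.5,0.27,2],"delta_rot":[0,0,0]},{"hand":1,"translation":[0,0,2],"delta_rot":[0,0,0]},{"hand":1,"translation":[0,0,0],"delta_rot":[0,0,0]}]' ; python3 tgt.py .541 -.0903 .035 90
python3 - <<'E'
from h import *
snap('side','side6',(170,100,340,230),4.5)
E
```

```text
t: 12.0
tool_pos: [0.5391, -0.0904, 0.1102]
tool_rot: [-3.139, 0.003, 0.01]
contact_force: [0.2, 0.3, -0.2]
opening: 0.0853
t 12.0 pos [ 0.5391 -0.0904  0.1102] jaw -90.1 open 0.0853 F [ 0.2  0.3 -0.2] q6 1.27
translation cm [0.24 0.   7.52]  rot z -0.1 (alt 179.9 ) tilt [-0.12  0.37  0.  ]
```

View pics/side6.png

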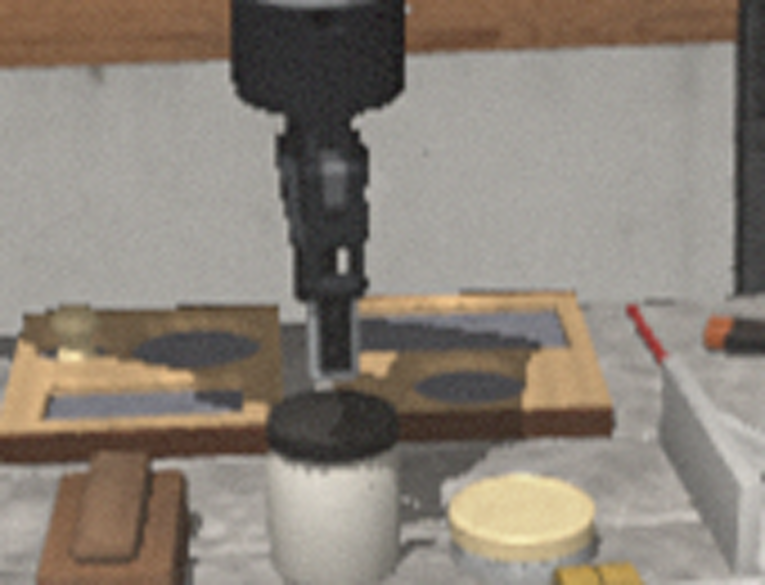

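Gripper is centred over the jar (lid at (333,425), pads at (335,340)). Descend and watch force.

```bash
python3 -m creep '[{"hand":1,"translation":[0.1,0,2],"delta_rot":[0,0,0]},{"hand":1,"translation":[0,0,2],"delta_rot":[0,0,0]},{"hand":1,"translation":[0,0,0],"delta_rot":[0,0,0]}]' ; python3 -m creep '[{"hand":1,"translation":[0,0,2],"delta_rot":[0,0,0]},{"hand":1,"translation":[0,0,1.5],"delta_rot":[0,0,0]},{"hand":1,"translation":[0,0,0],"delta_rot":[0,0,0]},{"hand":0.6,"translation":[0,0,0],"delta_rot":[0,0,0]},{"hand":0.3,"translation":[0,0,0],"delta_rot":[0,0,0]},{"hand":0.3,"translation":[0,0,0],"delta_rot":[0,0,0]}]' 40;  python3 tgt.py .541 -.0903 .035 90
```

```text
t: 12.42
tool_pos: [0.5404, -0.0906, 0.071]
tool_rot: [-3.14, 0.004, 0.008]
contact_force: [0.2, -0.1, 0.7]
opening: 0.0853
t: 13.18
tool_pos: [0.5432, -0.0915, 0.04]
tool_rot: [3.141, -0.004, 0.003]
contact_force: [0.6, -0.5, 1.5]
opening: 0.0619
t 13.18 pos [ 0.5432 -0.0915  0.04  ] jaw -90.1 open 0.0619 F [ 0.6 -0.5  1.5] q6 1.27
translation cm [-0.23 -0.12  0.5 ]  rot z -0.1 (alt 179.9 ) tilt [ 0.04 -0.12  0.  ]
```

```bash
python3 -m creep '[{"hand":0.3,"translation":[0,0,0],"delta_rot":[0,0,0]},{"hand":0.3,"translation":[0,0,-2],"delta_rot":[0,0,0]},{"hand":0.3,"translation":[0,0,-4],"delta_rot":[0,0,0]},{"hand":0.3,"translation":[0,0,-2],"delta_rot":[0,0,0]},{"hand":0.3,"translation":[0,0,0],"delta_rot":[0,0,0]}]' ;  python3 tgt.py .484 .1594 .12 87
python3 - <<'E'
from h import *
snap('side','side7',(170,100,340,230),4.5)
E
```

```text
t: 13.8
tool_pos: [0.5436, -0.0915, 0.1213]
tool_rot: [3.14, -0.004, 0.006]
contact_force: [0.3, 0.0, -2.7]
opening: 0.0617
t 13.8 pos [ 0.5436 -0.0915  0.1213] jaw -90.1 open 0.0617 F [ 0.3  0.  -2.7] q6 1.27
translation cm [ -6.02 -25.08   0.08]  rot z 2.9 (alt -177.1 ) tilt [ 0.07 -0.23  0.  ]
```

View pics/side7.png

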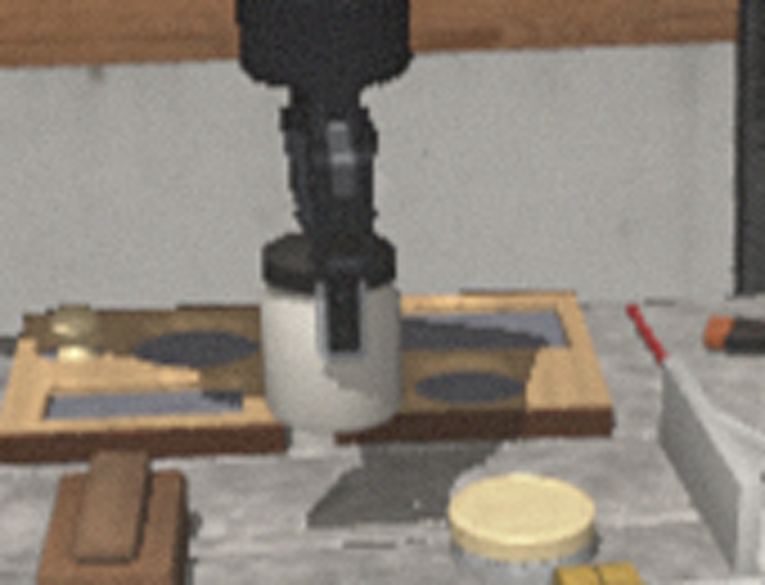

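```bash
python3 -m creep '[{"hand":0.3,"translation":[-0.9,-4,0],"delta_rot":[0,0,0]},{"hand":0.3,"translation":[-1,-4.4,0],"delta_rot":[0,0,0]},{"hand":0.3,"translation":[-1,-4.4,0],"delta_rot":[0,0,0]},{"hand":0.3,"translation":[-1,-4.4,0],"delta_rot":[0,0,0]},{"hand":0.3,"translation":[-1,-4.4,0],"delta_rot":[0,0,0]},{"hand":0.3,"translation":[-0.8,-3.5,0],"delta_rot":[0,0,0]},{"hand":0.3,"translation":[0,0,0],"delta_rot":[0,0,2.9]},{"hand":0.3,"translation":[0,0,0],"delta_rot":[0,0,0]}]' ;  python3 tgt.py .4865 .1594 .051 87
```

```text
t: 14.85
tool_pos: [0.4845, 0.1601, 0.117]
tool_rot: [3.14, -0.081, -0.006]
contact_force: [-0.3, -0.3, -3.6]
opening: 0.0615
t 14.85 pos [0.4845 0.1601 0.117 ] jaw -93.0 open 0.0615 F [-0.3 -0.3 -3.6] q6 1.8
translation cm [0.23 0.05 6.59]  rot z 0.0 (alt -180.0 ) tilt [ 0.06  0.21 -0.  ]
```

```bash
python3 -m creep '[{"hand":0.3,"translation":[0.2,0.05,1.5],"delta_rot":[0,0,0]},{"hand":0.3,"translation":[0,0,2],"delta_rot":[0,0,0]},{"hand":0.3,"translation":[0,0,1],"delta_rot":[0,0,0]},{"hand":0.3,"translation":[0,0,0],"delta_rot":[0,0,0]}]' ;  python3 tgt.py .4865 .1594 .051 87
python3 - <<'E'
from h import *
snap('side','side8',(150,100,320,230),4.5);snap('top','top8',(110,200,260,320),4.5)
E
```

```text
t: 15.35
tool_pos: [0.4869, 0.1588, 0.0723]
tool_rot: [3.14, -0.084, -0.005]
contact_force: [-0.5, -0.7, -2.5]
opening: 0.0615
t 15.35 pos [0.4869 0.1588 0.0723] jaw -93.1 open 0.0615 F [-0.5 -0.7 -2.5] q6 1.79
translation cm [-0.04 -0.06  2.13]  rot z -0.1 (alt 179.9 ) tilt [ 0.04  0.19 -0.  ]
```

View pics/side8.png

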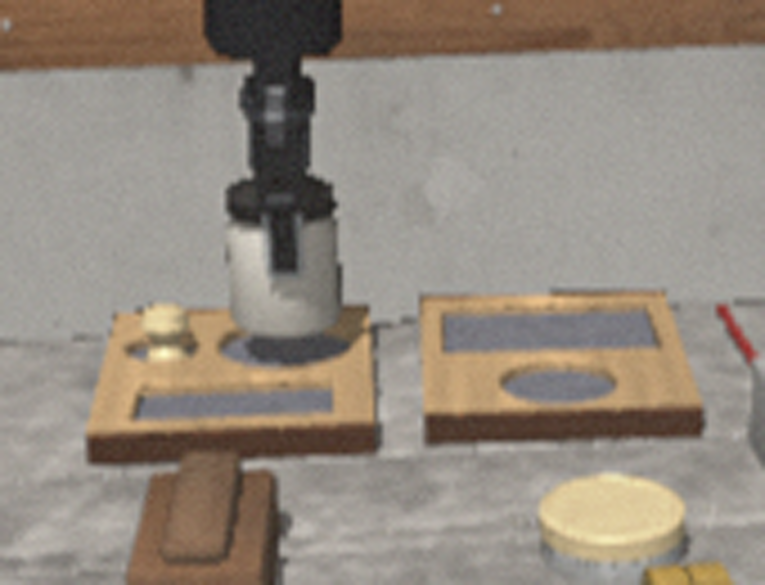

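View pics/top8.png

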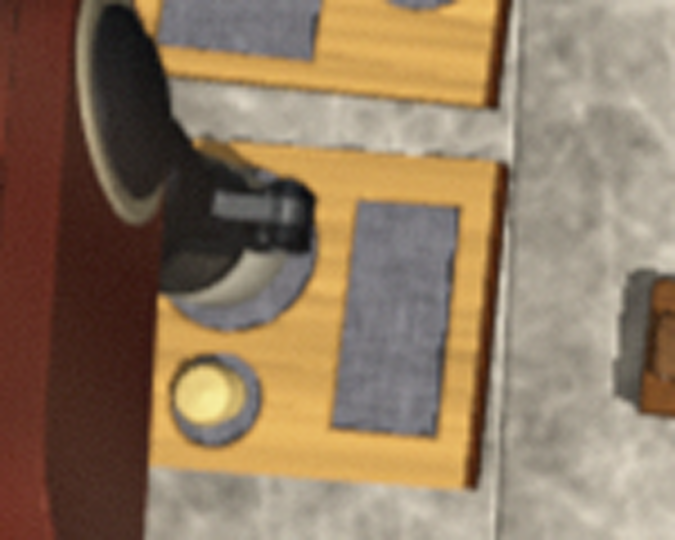

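```bash
python3 -m creep '[{"hand":0.3,"translation":[0,-0.03,1],"delta_rot":[0,0,0]},{"hand":0.3,"translation":[0,0,0.7],"delta_rot":[0,0,0]},{"hand":0.3,"translation":[0,0,0.3],"delta_rot":[0,0,0]},{"hand":0.3,"translation":[0,0,0],"delta_rot":[0,0,0]}]' ;  python3 tgt.py .4865 .1594 .051 87
```

```text
t: 15.95
tool_pos: [0.4877, 0.1596, 0.0536]
tool_rot: [3.14, -0.083, -0.001]
contact_force: [0.2, -0.5, -2.8]
opening: 0.0615
t 15.95 pos [0.4877 0.1596 0.0536] jaw -93.0 open 0.0615 F [ 0.2 -0.5 -2.8] q6 1.79
translation cm [-0.12  0.03  0.26]  rot z -0.0 (alt 180.0 ) tilt [0.01 0.04 0.  ]
```

```bash
python3 -m creep '[{"hand":0.3,"translation":[-0.05,0,0.25],"delta_rot":[0,0,0]},{"hand":0.3,"translation":[0,0,0],"delta_rot":[0,0,0]}]' ;python3 -m creep '[{"hand":0.3,"translation":[0,0,0.15],"delta_rot":[0,0,0]},{"hand":0.3,"translation":[0,0,0],"delta_rot":[0,0,0]}]'
```

```text
t: 16.2
tool_pos: [0.4874, 0.1597, 0.0515]
tool_rot: [3.14, -0.083, -0.0]
contact_force: [-0.9, -0.5, -3.0]
opening: 0.0618
t: 16.45
tool_pos: [0.4875, 0.1597, 0.0501]
tool_rot: [-3.14, 0.083, -0.0]
contact_force: [-0.4, -0.1, -1.9]
opening: 0.0616
```

```bash
python3 -m creep '[{"hand":0.3,"translation":[0,0,0.15],"delta_rot":[0,0,0]},{"hand":0.3,"translation":[0,0,0],"delta_rot":[0,0,0]}]'
```

```text
t: 16.7
tool_pos: [0.4877, 0.1597, 0.05]
tool_rot: [3.14, -0.083, -0.001]
contact_force: [-5.0, -1.5, 7.1]
opening: 0.0617
```

```bash
python3 -m creep '[{"hand":0.3,"translation":[0,0,-0.15],"delta_rot":[0,0,0]},{"hand":0.8,"translation":[0,0,0],"delta_rot":[0,0,0]},{"hand":1,"translation":[0,0,0],"delta_rot":[0,0,0]},{"hand":1,"translation":[0,0,0],"delta_rot":[0,0,0]},{"hand":1,"translation":[0,0,-2],"delta_rot":[0,0,0]},{"hand":1,"translation":[0,0,-4],"delta_rot":[0,0,0]},{"hand":1,"translation":[0,0,-4],"delta_rot":[0,0,0]},{"hand":1,"translation":[0,0,-2],"delta_rot":[0,0,0]}]'; python3 tgt.py .6385 -.2495 .14 0
python3 - <<'E'
from h import *
snap('side','side9',(150,100,320,230),4.5)
E
```

```text
t: 17.7
tool_pos: [0.4887, 0.1599, 0.1728]
tool_rot: [-3.14, 0.083, -0.006]
contact_force: [0.0, 0.5, -0.5]
opening: 0.0852
t 17.7 pos [0.4887 0.1599 0.1728] jaw -93.0 open 0.0852 F [ 0.   0.5 -0.5] q6 1.8
translation cm [17.12 40.09  3.31]  rot z 87.0 (alt -93.0 ) tilt [-0.05 -0.23 -0.  ]
```

View pics/side9.png

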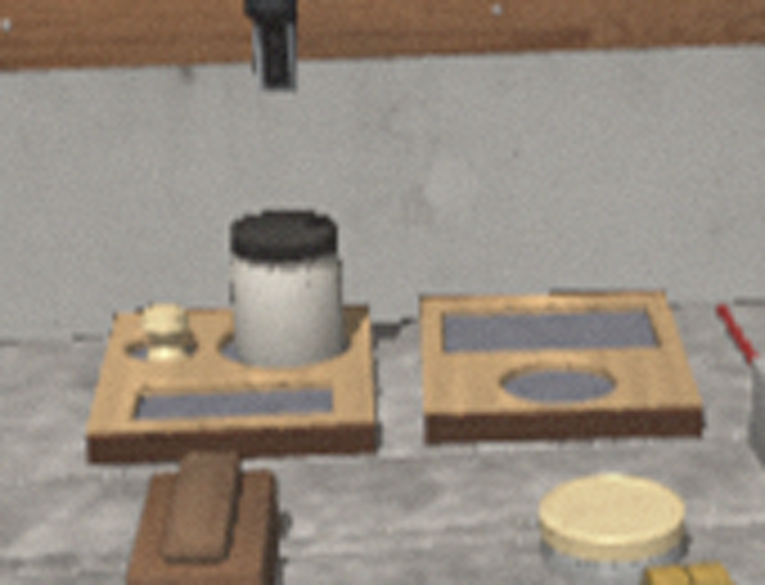

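```bash
python3 -m creep '[{"hand":1,"translation":[2.1,5,0.2],"delta_rot":[0,0,0]},{"hand":1,"translation":[2.1,5,0.2],"delta_rot":[0,0,0]},{"hand":1,"translation":[2.1,5,0.2],"delta_rot":[0,0,0]},{"hand":1,"translation":[2.1,5,0.2],"delta_rot":[0,0,0]},{"hand":1,"translation":[2.1,5,0.2],"delta_rot":[0,0,0]},{"hand":1,"translation":[2.1,5,0.2],"delta_rot":[0,0,0]},{"hand":1,"translation":[2.1,5,0.2],"delta_rot":[0,0,0]},{"hand":1,"translation":[2.1,5,0.2],"delta_rot":[0,0,0]}]'
python3 -m creep '[{"hand":0.7,"translation":[0,0,0],"delta_rot":[0,0,-10]},{"hand":0.7,"translation":[0,0,0],"delta_rot":[0,0,-10]},{"hand":0.7,"translation":[0,0,0],"delta_rot":[0,0,-10]},{"hand":0.7,"translation":[0,0,0],"delta_rot":[0,0,-10]},{"hand":0.7,"translation":[0,0,0],"delta_rot":[0,0,-10]},{"hand":0.7,"translation":[0,0,0],"delta_rot":[0,0,-10]},{"hand":0.7,"translation":[0,0,0],"delta_rot":[0,0,-10]},{"hand":0.7,"translation":[0,0,0],"delta_rot":[0,0,-10]}]'
python3 -m creep '[{"hand":0.7,"translation":[0,0,0],"delta_rot":[0,0,-10]},{"hand":0.7,"translation":[0,0,0],"delta_rot":[0,0,-3]},{"hand":0.7,"translation":[0,0,0],"delta_rot":[0,0,0]}]'
python3 tgt.py .6385 -.2495 .03 0
```

```text
t: 18.75
tool_pos: [0.6337, -0.2501, 0.1517]
tool_rot: [-3.139, 0.084, 0.004]
contact_force: [0.9, 0.5, 0.7]
opening: 0.0856
t: 19.75
tool_pos: [0.6332, -0.2483, 0.1516]
tool_rot: [-2.451, -1.96, 0.002]
contact_force: [0.1, -0.4, -0.8]
opening: 0.0598
t: 20.12
tool_pos: [0.6333, -0.2483, 0.152]
tool_rot: [-2.221, -2.218, 0.001]
contact_force: [-0.0, -0.4, 0.0]
opening: 0.0597
t 20.12 pos [ 0.6333 -0.2483  0.152 ] jaw -0.1 open 0.0597 F [-0.  -0.4  0. ] q6 -0.48
translation cm [-0.13  0.55 12.2 ]  rot z -0.1 (alt 179.9 ) tilt [-0.14 -0.07  0.  ]
```

```bash
python3 -m creep '[{"hand":0.7,"translation":[-0.13,0.5,2],"delta_rot":[0,0,0]},{"hand":0.7,"translation":[0,0,3],"delta_rot":[0,0,0]},{"hand":0.7,"translation":[0,0,0],"delta_rot":[0,0,0]}]'
python3 tgt.py .6385 -.2495 .03 0
python3 - <<'E'
from h import *
snap('side','side10',(220,130,390,260),4.5)
E
```

```text
t: 20.5
tool_pos: [0.6364, -0.2486, 0.0986]
tool_rot: [-2.217, -2.214, 0.004]
contact_force: [-0.8, 0.4, -0.4]
opening: 0.0599
t 20.5 pos [ 0.6364 -0.2486  0.0986] jaw -0.1 open 0.0599 F [-0.8  0.4 -0.4] q6 -0.48
translation cm [-0.12  0.26  6.86]  rot z -0.1 (alt 179.9 ) tilt [-0.44 -0.23 -0.  ]
```

View pics/side10.png

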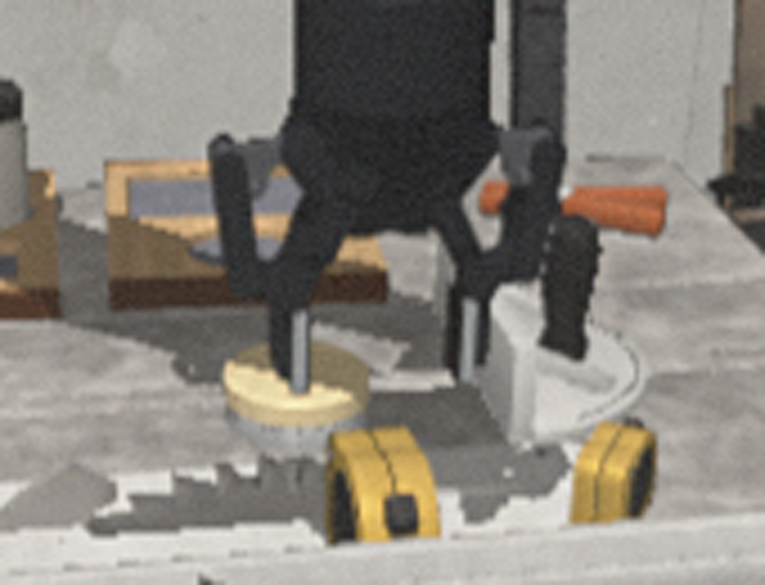

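```bash
python3 -m creep '[{"hand":0.7,"translation":[-0.1,0.05,2],"delta_rot":[0,0,0]},{"hand":0.7,"translation":[0,0,2.5],"delta_rot":[0,0,0]},{"hand":0.7,"translation":[0,0,1.9],"delta_rot":[0,0,0]},{"hand":0.7,"translation":[0,0,0],"delta_rot":[0,0,0]},{"hand":0.3,"translation":[0,0,0],"delta_rot":[0,0,0]},{"hand":0,"translation":[0,0,0],"delta_rot":[0,0,0]},{"hand":0,"translation":[0,0,0],"delta_rot":[0,0,0]},{"hand":0,"translation":[0,0,0],"delta_rot":[0,0,0]}]' 40
python3 tgt.py .6385 -.2495 .03 0
```

```text
t: 21.55
tool_pos: [0.6404, -0.2515, 0.0416]
tool_rot: [2.22, 2.219, 0.001]
contact_force: [-1.1, 0.2, 4.4]
opening: 0.0318
t 21.55 pos [ 0.6404 -0.2515  0.0416] jaw -0.0 open 0.0318 F [-1.1  0.2  4.4] q6 -0.48
translation cm [ 0.2  -0.2   1.16]  rot z -0.0 (alt 180.0 ) tilt [0.13 0.07 0.  ]
```

```bash
python3 -m creep '[{"hand":0,"translation":[0,0,0],"delta_rot":[0,0,0]},{"hand":0,"translation":[0,0,-2],"delta_rot":[0,0,0]},{"hand":0,"translation":[0,0,-4],"delta_rot":[0,0,0]},{"hand":0,"translation":[0,0,-4],"delta_rot":[0,0,0]},{"hand":0,"translation":[0,0,0],"delta_rot":[0,0,0]}]' 40
python3 tgt.py .4466 .0817 .14 0
python3 - <<'E'
from h import *
snap('side','side11',(220,110,390,240),4.5)
E
```

```text
t: 22.18
tool_pos: [0.6419, -0.2521, 0.1455]
tool_rot: [2.216, 2.215, 0.004]
contact_force: [0.3, -0.3, -1.9]
opening: 0.0318
t 22.18 pos [ 0.6419 -0.2521  0.1455] jaw -0.0 open 0.0318 F [ 0.3 -0.3 -1.9] q6 -0.48
translation cm [ 33.37 -19.55   0.27]  rot z -0.0 (alt 180.0 ) tilt [0.43 0.22 0.  ]
```

View pics/side11.png

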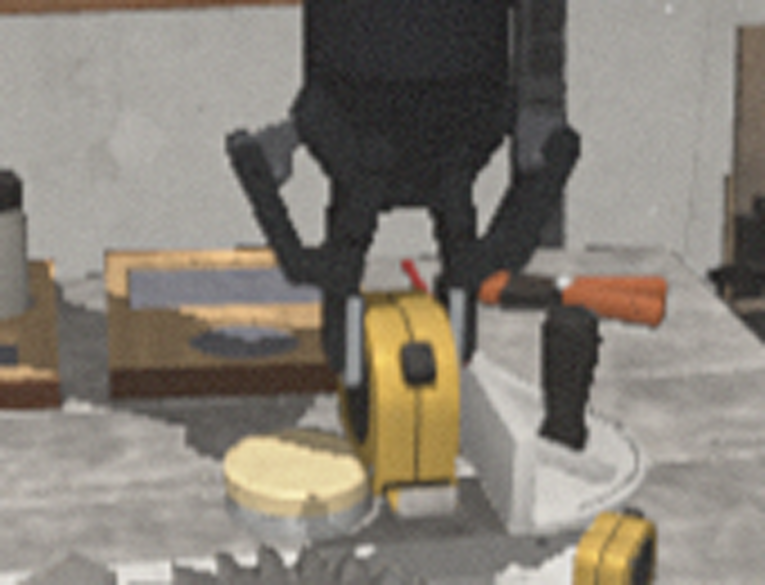

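```bash
python3 -m creep '[{"hand":0,"translation":[4.15,-2.45,0],"delta_rot":[0,0,0]},{"hand":0,"translation":[4.15,-2.45,0],"delta_rot":[0,0,0]},{"hand":0,"translation":[4.15,-2.45,0],"delta_rot":[0,0,0]},{"hand":0,"translation":[4.15,-2.45,0],"delta_rot":[0,0,0]},{"hand":0,"translation":[4.15,-2.45,0],"delta_rot":[0,0,0]},{"hand":0,"translation":[4.15,-2.45,0],"delta_rot":[0,0,0]},{"hand":0,"translation":[4.15,-2.45,0],"delta_rot":[0,0,0]},{"hand":0,"translation":[4.15,-2.45,0],"delta_rot":[0,0,0]}]' 
python3 -m creep '[{"hand":0,"translation":[0,0,0],"delta_rot":[0,0,-8]},{"hand":0,"translation":[0,0,0],"delta_rot":[0,0,-10]},{"hand":0,"translation":[0,0,0],"delta_rot":[0,0,-10]},{"hand":0,"translation":[0,0,0],"delta_rot":[0,0,-10]},{"hand":0,"translation":[0,0,0],"delta_rot":[0,0,-10]},{"hand":0,"translation":[0,0,0],"delta_rot":[0,0,-10]},{"hand":0,"translation":[0,0,0],"delta_rot":[0,0,-10]},{"hand":0,"translation":[0,0,0],"delta_rot":[0,0,-10]}]'
python3 -m creep '[{"hand":0,"translation":[0,0,0],"delta_rot":[0,0,-9]},{"hand":0,"translation":[0,0,0],"delta_rot":[0,0,0]}]'
python3 tgt.py .4466 .0817 .0516 87
```

```text
t: 23.22
tool_pos: [0.441, 0.0824, 0.1375]
tool_rot: [-2.22, -2.218, 0.005]
contact_force: [0.4, 0.1, -0.7]
opening: 0.0318
t: 24.22
tool_pos: [0.4419, 0.0811, 0.1374]
tool_rot: [-0.32, -3.12, 0.001]
contact_force: [-0.3, 0.2, -3.0]
opening: 0.0321
t: 24.48
tool_pos: [0.4422, 0.0811, 0.1378]
tool_rot: [-0.086, -3.136, 0.0]
contact_force: [0.7, 0.3, -2.9]
opening: 0.0317
t 24.48 pos [0.4422 0.0811 0.1378] jaw 86.9 open 0.0317 F [ 0.7  0.3 -2.9] q6 -1.5
translation cm [-0.47  0.08  8.62]  rot z -0.1 (alt 179.9 ) tilt [-0.02 -0.24 -0.  ]
```

```bash
python3 -m creep '[{"hand":0,"translation":[-0.3,0.07,2],"delta_rot":[0,0,0]},{"hand":0,"translation":[0,0,3],"delta_rot":[0,0,0]},{"hand":0,"translation":[0,0,0],"delta_rot":[0,0,0]},{"hand":0,"translation":[0,0,0],"delta_rot":[0,0,0]}]'
python3 tgt.py .4466 .0817 .0516 87
python3 - <<'E'
from h import *
snap('side','side12',(130,90,300,220),4.5);snap('top','top12',(110,200,260,320),4.5)
E
```

```text
t: 24.98
tool_pos: [0.4468, 0.0817, 0.0903]
tool_rot: [-0.085, -3.14, -0.0]
contact_force: [1.3, 0.5, -1.7]
opening: 0.0318
t 24.98 pos [0.4468 0.0817 0.0903] jaw 86.9 open 0.0318 F [ 1.3  0.5 -1.7] q6 -1.5
translation cm [ 0.02 -0.    3.87]  rot z -0.1 (alt 179.9 ) tilt [ 0.   -0.01 -0.  ]
```

View pics/side12.png

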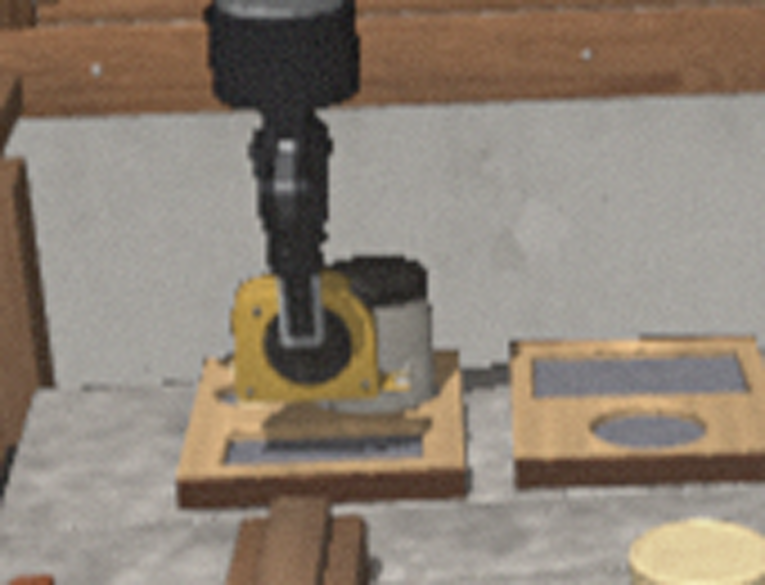

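View pics/top12.png

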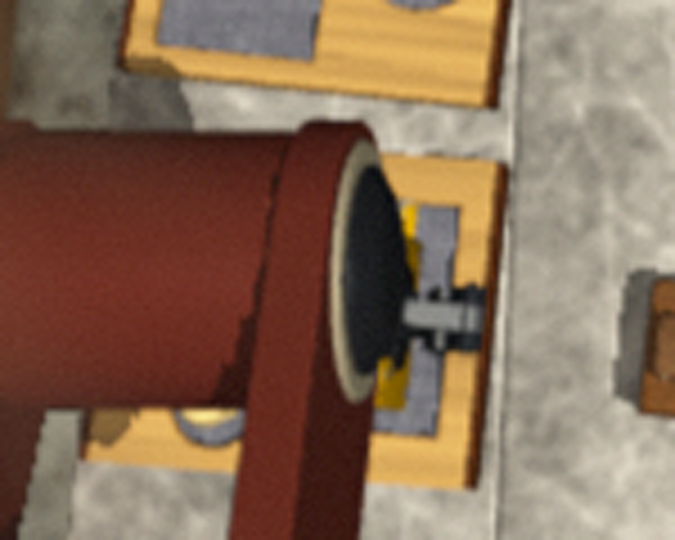

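```bash
python3 -m creep '[{"hand":0,"translation":[0.1,0,1.5],"delta_rot":[0,0,0]},{"hand":0,"translation":[0,0,1.2],"delta_rot":[0,0,0]},{"hand":0,"translation":[0,0,0.6],"delta_rot":[0,0,0]},{"hand":0,"translation":[0,0,0],"delta_rot":[0,0,0]},{"hand":0,"translation":[0,0,0],"delta_rot":[0,0,0]}]'
python3 tgt.py .4466 .0817 .0516 87
```

```text
t: 25.7
tool_pos: [0.4461, 0.0818, 0.0573]
tool_rot: [0.083, 3.14, 0.0]
contact_force: [-0.1, -0.2, -2.3]
opening: 0.0318
t 25.7 pos [0.4461 0.0818 0.0573] jaw 87.0 open 0.0318 F [-0.1 -0.2 -2.3] q6 -1.5
translation cm [-0.05 -0.    0.57]  rot z -0.0 (alt 180.0 ) tilt [0.   0.02 0.  ]
```

```bash
python3 -m creep '[{"hand":0,"translation":[0,0,0.3],"delta_rot":[0,0,0]},{"hand":0,"translation":[0,0,0.2],"delta_rot":[0,0,0]},{"hand":0,"translation":[0,0,0],"delta_rot":[0,0,0]}]'
python3 -m creep '[{"hand":0,"translation":[0,0,0.1],"delta_rot":[0,0,0]},{"hand":0,"translation":[0,0,0],"delta_rot":[0,0,0]}]'
```

```text
t: 26.08
tool_pos: [0.4457, 0.0817, 0.0519]
tool_rot: [-0.083, -3.14, 0.0]
contact_force: [0.3, -0.5, -2.4]
opening: 0.0318
t: 26.32
tool_pos: [0.446, 0.0818, 0.0516]
tool_rot: [0.083, 3.14, -0.0]
contact_force: [-1.5, -0.6, 2.7]
opening: 0.0315
```

```bash
python3 -m creep '[{"hand":0.3,"translation":[0,0,-0.1],"delta_rot":[0,0,0]},{"hand":0.55,"translation":[0,0,0],"delta_rot":[0,0,0]},{"hand":0.6,"translation":[0,0,0],"delta_rot":[0,0,0]},{"hand":0.6,"translation":[0,0,0],"delta_rot":[0,0,0]},{"hand":0.6,"translation":[0,0,-2],"delta_rot":[0,0,0]},{"hand":0.6,"translation":[0,0,-4],"delta_rot":[0,0,0]},{"hand":1,"translation":[0,0,-4],"delta_rot":[0,0,0]},{"hand":1,"translation":[0,0,0],"delta_rot":[0,0,0]}]'
python3 tgt.py .437 -.0905 .12 -5
python3 - <<'E'
from h import *
snap('side','side13',(130,90,300,220),4.5)
E
```

```text
t: 27.32
tool_pos: [0.4485, 0.0818, 0.1563]
tool_rot: [0.083, 3.132, 0.001]
contact_force: [-0.3, -0.6, -0.3]
opening: 0.0843
t 27.32 pos [0.4485 0.0818 0.1563] jaw 87.0 open 0.0843 F [-0.3 -0.6 -0.3] q6 -1.5
translation cm [  0.27 -17.27   3.62]  rot z -88.0 (alt 92.0 ) tilt [0.03 0.48 0.  ]
```

View pics/side13.png

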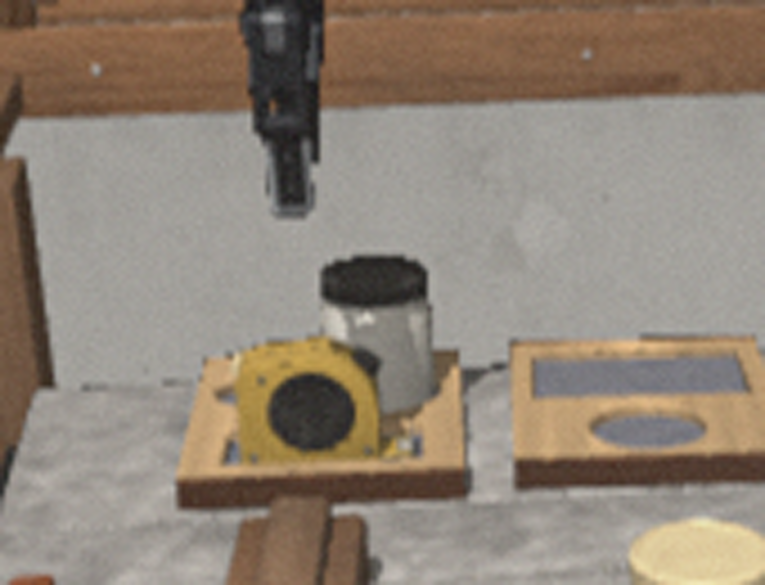

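```bash
python3 -m creep '[{"hand":1,"translation":[0.1,-4.4,0],"delta_rot":[0,0,0]},{"hand":1,"translation":[0.1,-4.4,0],"delta_rot":[0,0,0]},{"hand":1,"translation":[0.1,-4.4,0],"delta_rot":[0,0,0]},{"hand":1,"translation":[0.1,-4.1,0],"delta_rot":[0,0,0]},{"hand":1,"translation":[0,0,0],"delta_rot":[0,0,10]},{"hand":1,"translation":[0,0,0],"delta_rot":[0,0,10]},{"hand":1,"translation":[0,0,0],"delta_rot":[0,0,10]},{"hand":1,"translation":[0,0,0],"delta_rot":[0,0,10]}]'
python3 -m creep '[{"hand":1,"translation":[0,0,0],"delta_rot":[0,0,10]},{"hand":1,"translation":[0,0,0],"delta_rot":[0,0,10]},{"hand":1,"translation":[0,0,0],"delta_rot":[0,0,10]},{"hand":1,"translation":[0,0,0],"delta_rot":[0,0,10]},{"hand":1,"translation":[0,0,0],"delta_rot":[0,0,10]},{"hand":1,"translation":[0,0,0],"delta_rot":[0,0,2]},{"hand":1,"translation":[0,0,0],"delta_rot":[0,0,0]}]'
python3 tgt.py .437 -.0905 .015 -5
```

```text
t: 28.38
tool_pos: [0.4315, -0.0904, 0.1499]
tool_rot: [-1.16, -2.916, -0.0]
contact_force: [0.1, 0.1, 0.3]
opening: 0.0852
t: 29.25
tool_pos: [0.4321, -0.0906, 0.151]
tool_rot: [-2.314, -2.123, 0.001]
contact_force: [0.2, -0.9, 0.8]
opening: 0.0858
t 29.25 pos [ 0.4321 -0.0906  0.151 ] jaw -4.9 open 0.0858 F [ 0.2 -0.9  0.8] q6 -0.29
translation cm [ 0.04  0.51 13.6 ]  rot z 0.1 (alt -179.9 ) tilt [-0.1  -0.03  0.  ]
```

```bash
python3 -m creep '[{"hand":1,"translation":[0.04,0.45,2.5],"delta_rot":[0,0,0]},{"hand":1,"translation":[0,0,3],"delta_rot":[0,0,0]},{"hand":1,"translation":[0,0,2],"delta_rot":[0,0,0]},{"hand":1,"translation":[0,0,0],"delta_rot":[0,0,0]},{"hand":1,"translation":[0,0,0],"delta_rot":[0,0,0]}]'
python3 tgt.py .437 -.0905 .015 -5
python3 - <<'E'
from h import *
snap('side','side14',(130,110,300,240),4.5)
E
```

```text
t: 29.88
tool_pos: [0.4377, -0.091, 0.0778]
tool_rot: [2.315, 2.122, 0.001]
contact_force: [-0.3, -0.7, -0.1]
opening: 0.0856
t 29.88 pos [ 0.4377 -0.091   0.0778] jaw -5.0 open 0.0856 F [-0.3 -0.7 -0.1] q6 -0.28
translation cm [ 0.05 -0.08  6.28]  rot z 0.0 (alt -180.0 ) tilt [0.06 0.02 0.  ]
```

View pics/side14.png

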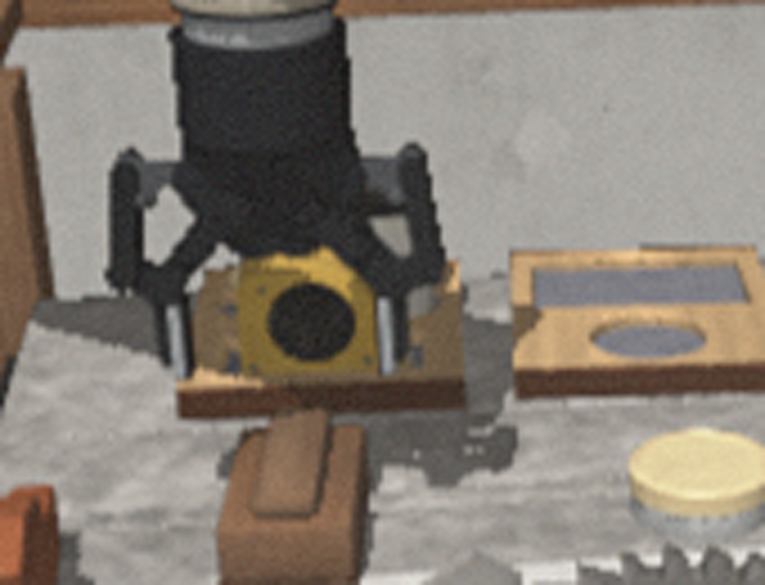

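```bash
python3 - <<'E'
from h import *
for z in (.02,.044,.0778,.09): print(z,(np.array(px('side',(.437,-.0905,z)))-[130,110])*4.5)
E
```

```text
0.02 [289.91605252 491.80917189]
0.044 [286.08330742 446.28887744]
0.0778 [280.54183893 380.4746187 ]
0.09 [278.49905077 356.21307351]
```

```bash
python3 -m creep '[{"hand":1,"translation":[0.05,0.05,2],"delta_rot":[0,0,0]},{"hand":1,"translation":[0,0,2],"delta_rot":[0,0,0]},{"hand":1,"translation":[0,0,0],"delta_rot":[0,0,0]},{"hand":1,"translation":[0,0,1.3],"delta_rot":[0,0,0]},{"hand":1,"translation":[0,0,0],"delta_rot":[0,0,0]},{"hand":1,"translation":[0,0,0],"delta_rot":[0,0,0]}]'
python3 tgt.py .438 -.0905 .015 -5
```

```text
t: 30.68
tool_pos: [0.438, -0.0904, 0.0245]
tool_rot: [2.316, 2.121, 0.0]
contact_force: [0.9, -1.1, -0.3]
opening: 0.085
t 30.68 pos [ 0.438  -0.0904  0.0245] jaw -5.0 open 0.085 F [ 0.9 -1.1 -0.3] q6 -0.28
translation cm [-0.01 -0.    0.95]  rot z -0.0 (alt 180.0 ) tilt [0.04 0.01 0.  ]
```

```bash
python3 -m creep '[{"hand":1,"translation":[0,0,0.9],"delta_rot":[0,0,0]},{"hand":1,"translation":[0,0,0],"delta_rot":[0,0,0]},{"hand":0.7,"translation":[0,0,0],"delta_rot":[0,0,0]},{"hand":0.4,"translation":[0,0,0],"delta_rot":[0,0,0]},{"hand":0.4,"translation":[0,0,0],"delta_rot":[0,0,0]},{"hand":0.4,"translation":[0,0,0],"delta_rot":[0,0,0]}]' 50
python3 tgt.py .438 -.0905 .015 -5
```

```text
t: 31.42
tool_pos: [0.4381, -0.0905, 0.0154]
tool_rot: [2.316, 2.121, 0.001]
contact_force: [0.5, 0.1, 2.2]
opening: 0.0627
t 31.43 pos [ 0.4381 -0.0905  0.0154] jaw -5.0 open 0.0627 F [0.5 0.1 2.2] q6 -0.28
translation cm [-0.   -0.01  0.04]  rot z -0.0 (alt 180.0 ) tilt [0.04 0.01 0.  ]
```

```bash
python3 -m creep '[{"hand":0.4,"translation":[0,0,-2],"delta_rot":[0,0,0]},{"hand":0.4,"translation":[0,0,-4],"delta_rot":[0,0,0]},{"hand":0.4,"translation":[0,0,-4],"delta_rot":[0,0,0]},{"hand":0.4,"translation":[0,0,-2.5],"delta_rot":[0,0,0]},{"hand":0.4,"translation":[0,0,0],"delta_rot":[0,0,0]}]'
python3 tgt.py .640 .163 .13 85.4
python3 - <<'E'
from h import *
snap('side','side15',(130,110,300,240),4.5)
E
```

```text
t: 32.05
tool_pos: [0.4389, -0.0908, 0.1419]
tool_rot: [2.314, 2.119, 0.003]
contact_force: [0.5, -0.1, -1.6]
opening: 0.0629
t 32.05 pos [ 0.4389 -0.0908  0.1419] jaw -5.0 open 0.0629 F [ 0.5 -0.1 -1.6] q6 -0.28
translation cm [27.05 17.8   1.24]  rot z 89.6 (alt -90.4 ) tilt [ 0.24  0.07 -0.  ]
```

View pics/side15.png

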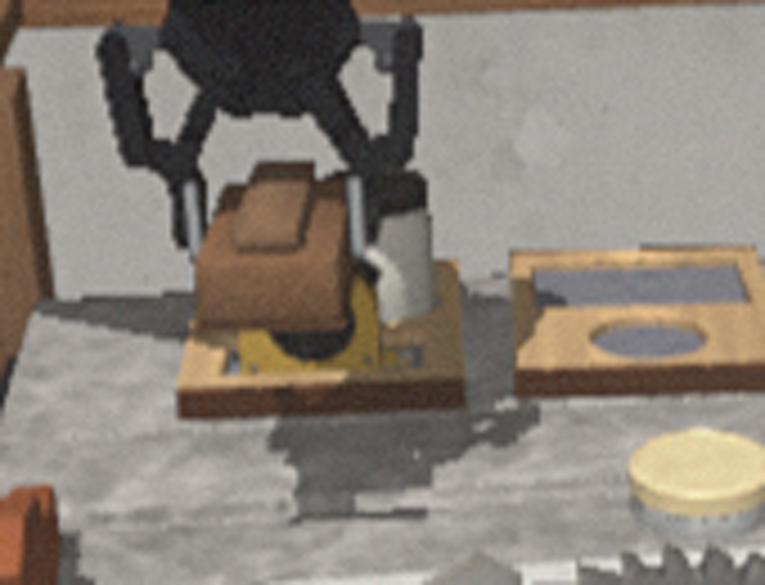

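```bash
python3 -m creep '[{"hand":0.4,"translation":[3.4,2.2,0],"delta_rot":[0,0,0]},{"hand":0.4,"translation":[3.4,2.25,0],"delta_rot":[0,0,0]},{"hand":0.4,"translation":[3.4,2.25,0],"delta_rot":[0,0,0]},{"hand":0.4,"translation":[3.4,2.25,0],"delta_rot":[0,0,0]},{"hand":0.4,"translation":[3.4,2.25,0],"delta_rot":[0,0,0]},{"hand":0.4,"translation":[3.4,2.25,0],"delta_rot":[0,0,0]},{"hand":0.4,"translation":[3.4,2.2,0],"delta_rot":[0,0,0]},{"hand":0.4,"translation":[3.3,2.2,0],"delta_rot":[0,0,0]}]'
python3 -m creep '[{"hand":0.4,"translation":[0,0,0],"delta_rot":[0,0,-10]},{"hand":0.4,"translation":[0,0,0],"delta_rot":[0,0,-10]},{"hand":0.4,"translation":[0,0,0],"delta_rot":[0,0,-10]},{"hand":0.4,"translation":[0,0,0],"delta_rot":[0,0,-10]},{"hand":0.4,"translation":[0,0,0],"delta_rot":[0,0,-10]},{"hand":0.4,"translation":[0,0,0],"delta_rot":[0,0,-10]},{"hand":0.4,"translation":[0,0,0],"delta_rot":[0,0,-10]},{"hand":0.4,"translation":[0,0,0],"delta_rot":[0,0,-10]}]'
python3 -m creep '[{"hand":0.4,"translation":[0,0,0],"delta_rot":[0,0,-10.4]},{"hand":0.4,"translation":[0,0,0],"delta_rot":[0,0,0]}]'
python3 tgt.py .640 .163 .0254 85.4
```

```text
t: 33.1
tool_pos: [0.6384, 0.1649, 0.1364]
tool_rot: [-2.315, -2.12, 0.007]
contact_force: [1.7, 0.9, -1.4]
opening: 0.0631
t: 34.1
tool_pos: [0.6376, 0.1637, 0.1364]
tool_rot: [-0.402, -3.111, 0.002]
contact_force: [0.0, -0.3, -0.8]
opening: 0.0634
t: 34.35
tool_pos: [0.6378, 0.1637, 0.1369]
tool_rot: [-0.13, -3.134, 0.001]
contact_force: [0.4, -0.2, -1.1]
opening: 0.0632
t 34.35 pos [0.6378 0.1637 0.1369] jaw 85.2 open 0.0632 F [ 0.4 -0.2 -1.1] q6 -1.35
translation cm [-0.27 -0.04 11.15]  rot z -0.2 (alt 179.8 ) tilt [-0.06 -0.26  0.  ]
```

```bash
python3 -m creep '[{"hand":0.4,"translation":[-0.1,-0.03,2.5],"delta_rot":[0,0,0]},{"hand":0.4,"translation":[0,0,3],"delta_rot":[0,0,0]},{"hand":0.4,"translation":[0,0,1.8],"delta_rot":[0,0,0]},{"hand":0.4,"translation":[0,0,0],"delta_rot":[0,0,0]},{"hand":0.4,"translation":[0,0,0],"delta_rot":[0,0,0]}]'
python3 tgt.py .640 .163 .0254 85.4
python3 - <<'E'
from h import *
snap('side','side16',(200,90,370,220),4.5);snap('top','top16',(110,120,260,240),4.5)
E
```

```text
t: 34.98
tool_pos: [0.641, 0.1637, 0.068]
tool_rot: [0.128, 3.138, 0.0]
contact_force: [0.8, 0.6, -1.0]
opening: 0.0625
t 34.98 pos [0.641  0.1637 0.068 ] jaw 85.3 open 0.0625 F [ 0.8  0.6 -1. ] q6 -1.35
translation cm [ 0.1  -0.08  4.26]  rot z -0.1 (alt 179.9 ) tilt [ 0.02  0.08 -0.  ]
```

View pics/side16.png

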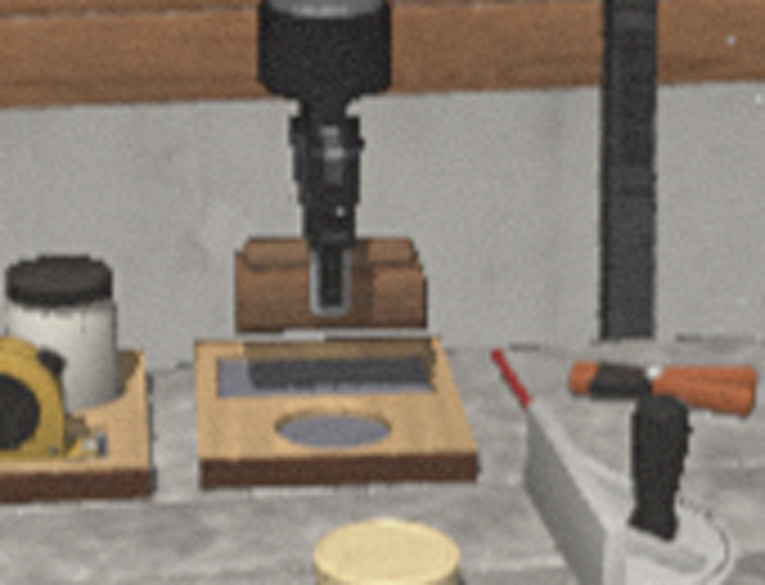

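View pics/top16.png

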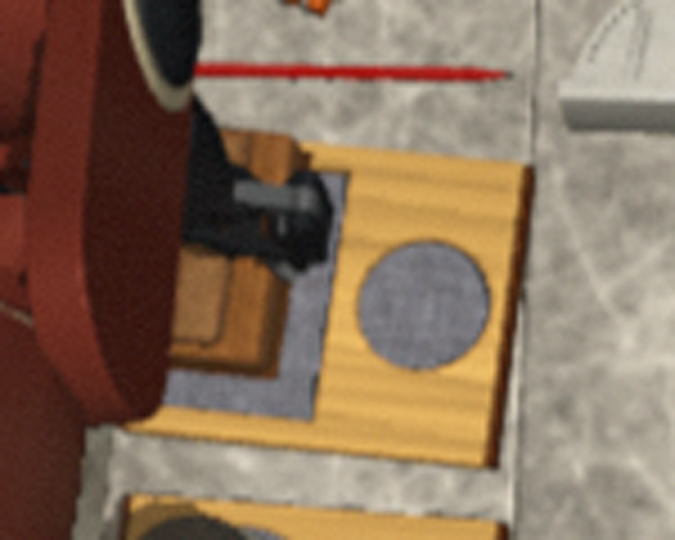

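```bash
python3 - <<'E'
from h import *
f=lambda p:((np.array(px('side',p))-[200,90])*4.5).round(0)
from tgt import loc
# pocket corners floor
for c in [(635.8,125.5)]:
  for dx,dy in ((-63,-2),(63,-2),(63,76),(-63,76)):
    q=loc(c,-4.6,dx,dy)/1000; print('pocket rim',f([*q,.018]),'floor',f([*q,.010]))
  for dx,dy in ((-76,-92),(76,-92),(76,92),(-76,92)):
    q=loc(c,-4.6,dx,dy)/1000; print('board top',f([*q,.018]))
# block bottom corners at TCP .641,.1637, bottom z=.068-.0154
for dx,dy in ((-56,-32),(56,-32)):
    q=loc((641,163.7),-4.7,dx,dy)/1000; print('block',f([*q,.0526]))
    print('block low',f([*q,.01]))
E
```

```text
pocket rim [213. 395.] floor [214. 408.]
pocket rim [430. 389.] floor [430. 402.]
pocket rim [415. 342.] floor [415. 354.]
pocket rim [210. 347.] floor [211. 359.]
board top [193. 459.]
board top [473. 451.]
board top [433. 332.]
board top [189. 338.]
block [227. 333.]
block low [229. 402.]
block [421. 329.]
block low [420. 397.]
```

```bash
python3 -m creep '[{"hand":0.4,"translation":[0.2,-0.06,1.5],"delta_rot":[0,0,0]},{"hand":0.4,"translation":[0,0,1.2],"delta_rot":[0,0,0]},{"hand":0.4,"translation":[0,0,0.6],"delta_rot":[0,0,0]},{"hand":0.4,"translation":[0,0,0.3],"delta_rot":[0,0,0]},{"hand":0.4,"translation":[0,0,0],"delta_rot":[0,0,0]},{"hand":0.4,"translation":[0,0,0],"delta_rot":[0,0,0]}]'
python3 tgt.py .6395 .163 .0254 85.4
```

```text
t: 35.83
tool_pos: [0.6386, 0.1632, 0.0315]
tool_rot: [0.127, 3.138, 0.0]
contact_force: [0.2, 0.3, -1.8]
opening: 0.0628
t 35.83 pos [0.6386 0.1632 0.0315] jaw 85.4 open 0.0628 F [ 0.2  0.3 -1.8] q6 -1.35
translation cm [-0.09 -0.01  0.61]  rot z -0.0 (alt 180.0 ) tilt [0.01 0.05 0.  ]
```

```bash
python3 -m creep '[{"hand":0.4,"translation":[0,0,0.3],"delta_rot":[0,0,0]},{"hand":0.4,"translation":[0,0,0.2],"delta_rot":[0,0,0]},{"hand":0.4,"translation":[0,0,0],"delta_rot":[0,0,0]}]'
python3 -m creep '[{"hand":0.4,"translation":[0,0,0.15],"delta_rot":[0,0,0]},{"hand":0.4,"translation":[0,0,0],"delta_rot":[0,0,0]}]'
```

```text
t: 36.2
tool_pos: [0.638, 0.1631, 0.0257]
tool_rot: [-0.127, -3.138, 0.0]
contact_force: [0.6, 0.3, -0.8]
opening: 0.063
t: 36.45
tool_pos: [0.6385, 0.1632, 0.0254]
tool_rot: [0.127, 3.139, -0.0]
contact_force: [-2.2, 0.6, 4.2]
opening: 0.0629
```

```bash
python3 -m creep '[{"hand":0.8,"translation":[0,0,-0.1],"delta_rot":[0,0,0]},{"hand":1,"translation":[0,0,0],"delta_rot":[0,0,0]},{"hand":1,"translation":[0,0,0],"delta_rot":[0,0,0]},{"hand":1,"translation":[0,0,-2],"delta_rot":[0,0,0]},{"hand":1,"translation":[0,0,-4],"delta_rot":[0,0,0]},{"hand":1,"translation":[0,0,-4],"delta_rot":[0,0,0]},{"hand":1,"translation":[0,0,-2.5],"delta_rot":[0,0,0]},{"hand":1,"translation":[0,0,0],"delta_rot":[0,0,0]}]'
python3 tgt.py .440 -.2568 .14 -4.6
python3 - <<'E'
from h import *
snap('side','side17',(200,90,370,220),4.5)
E
```

```text
t: 37.45
tool_pos: [0.6405, 0.1635, 0.1554]
tool_rot: [0.127, 3.131, 0.002]
contact_force: [0.2, -0.6, -0.2]
opening: 0.0855
t 37.45 pos [0.6405 0.1635 0.1554] jaw 85.4 open 0.0855 F [ 0.2 -0.6 -0.2] q6 -1.35
translation cm [ 16.6  -43.51   1.34]  rot z 90.0 (alt -90.0 ) tilt [ 0.1   0.43 -0.  ]
```

View pics/side17.png

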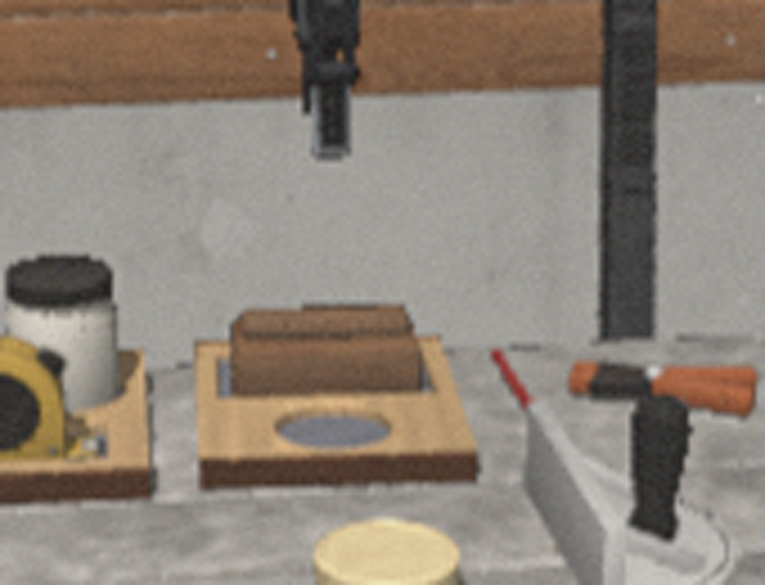

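```bash
python3 -m creep '[{"hand":1,"translation":[1.9,-5,0],"delta_rot":[0,0,0]},{"hand":1,"translation":[1.9,-5,0],"delta_rot":[0,0,0]},{"hand":1,"translation":[1.9,-5,0],"delta_rot":[0,0,0]},{"hand":1,"translation":[1.9,-5,0],"delta_rot":[0,0,0]},{"hand":1,"translation":[1.9,-5,0],"delta_rot":[0,0,0]},{"hand":1,"translation":[1.9,-5,0],"delta_rot":[0,0,0]},{"hand":1,"translation":[1.9,-5,0],"delta_rot":[0,0,0]},{"hand":1,"translation":[1.9,-5,0],"delta_rot":[0,0,0]}]'
python3 -m creep '[{"hand":1,"translation":[1.3,-3.5,0],"delta_rot":[0,0,0]},{"hand":1,"translation":[0,0,0],"delta_rot":[0,0,10]},{"hand":1,"translation":[0,0,0],"delta_rot":[0,0,10]},{"hand":1,"translation":[0,0,0],"delta_rot":[0,0,10]},{"hand":1,"translation":[0,0,0],"delta_rot":[0,0,10]},{"hand":1,"translation":[0,0,0],"delta_rot":[0,0,10]},{"hand":1,"translation":[0,0,0],"delta_rot":[0,0,10]},{"hand":1,"translation":[0,0,0],"delta_rot":[0,0,10]}]'
python3 -m creep '[{"hand":1,"translation":[0,0,0],"delta_rot":[0,0,10]},{"hand":1,"translation":[0,0,0],"delta_rot":[0,0,10]},{"hand":0.9,"translation":[0,0,0],"delta_rot":[0,0,0]}]'
python3 tgt.py .440 -.2568 .016 -4.6
```

```text
t: 38.5
tool_pos: [0.4525, -0.224, 0.1488]
tool_rot: [-0.127, -3.137, -0.002]
contact_force: [0.5, -0.4, 0.4]
opening: 0.0854
t: 39.5
tool_pos: [0.4376, -0.2563, 0.1485]
tool_rot: [-1.91, -2.49, -0.0]
contact_force: [-0.4, -0.4, 0.5]
opening: 0.0855
t: 39.88
tool_pos: [0.4377, -0.2565, 0.1488]
tool_rot: [-2.305, -2.13, 0.001]
contact_force: [0.2, 0.4, -0.1]
opening: 0.0766
t 39.88 pos [ 0.4377 -0.2565  0.1488] jaw -4.5 open 0.0766 F [ 0.2  0.4 -0.1] q6 -0.6
translation cm [-0.04  0.26 13.28]  rot z 0.1 (alt -179.9 ) tilt [-0.14 -0.1   0.  ]
```

```bash
python3 -m creep '[{"hand":0.9,"translation":[-0.04,0.15,2.5],"delta_rot":[0,0,0]},{"hand":0.9,"translation":[0,0,3],"delta_rot":[0,0,0]},{"hand":0.9,"translation":[0,0,3],"delta_rot":[0,0,0]},{"hand":0.9,"translation":[0,0,0],"delta_rot":[0,0,0]},{"hand":0.9,"translation":[0,0,0],"delta_rot":[0,0,0]}]'
python3 tgt.py .440 -.2568 .016 -4.6
python3 - <<'E'
from h import *
snap('side','side18',(110,150,280,280),4.5)
E
```

```text
t: 40.5
tool_pos: [0.4404, -0.2578, 0.0662]
tool_rot: [2.308, 2.131, 0.0]
contact_force: [-0.2, -0.1, -0.4]
opening: 0.0769
t 40.5 pos [ 0.4404 -0.2578  0.0662] jaw -4.6 open 0.0769 F [-0.2 -0.1 -0.4] q6 -0.6
translation cm [ 0.1  -0.05  5.02]  rot z 0.0 (alt -180.0 ) tilt [0.03 0.02 0.  ]
```

View pics/side18.png

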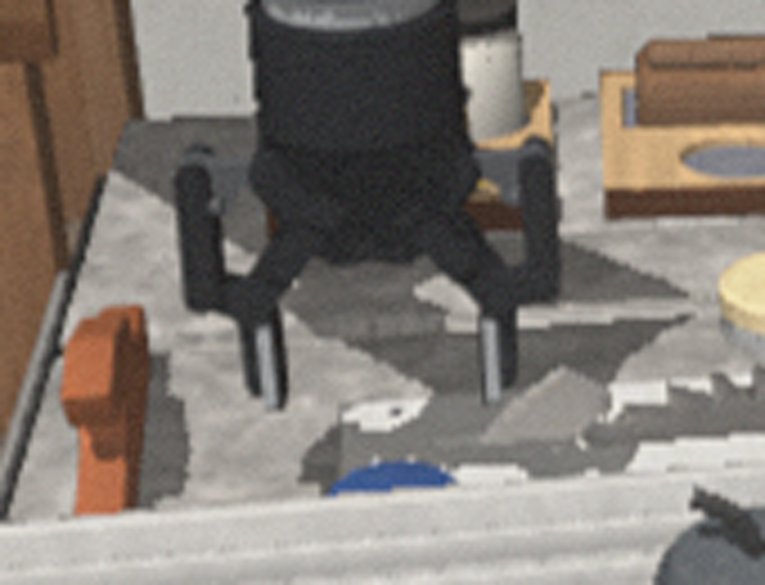

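```bash
python3 -m creep '[{"hand":0.9,"translation":[0.08,0,2.5],"delta_rot":[0,0,0]},{"hand":0.9,"translation":[0,0,1.5],"delta_rot":[0,0,0]},{"hand":0.9,"translation":[0,0,0],"delta_rot":[0,0,0]},{"hand":0.9,"translation":[0,0,0],"delta_rot":[0,0,0]}]'
python3 tgt.py .440 -.2568 .016 -4.6
```

```text
t: 41.05
tool_pos: [0.4407, -0.2573, 0.0264]
tool_rot: [2.308, 2.129, 0.0]
contact_force: [0.5, 0.8, 0.9]
opening: 0.0768
t 41.05 pos [ 0.4407 -0.2573  0.0264] jaw -4.6 open 0.0768 F [0.5 0.8 0.9] q6 -0.59
translation cm [ 0.04 -0.07  1.04]  rot z -0.0 (alt 180.0 ) tilt [0.07 0.04 0.  ]
```

```bash
python3 -m creep '[{"hand":0.9,"translation":[0.04,-0.05,1.05],"delta_rot":[0,0,0]},{"hand":0.9,"translation":[0,0,0],"delta_rot":[0,0,0]},{"hand":0.5,"translation":[0,0,0],"delta_rot":[0,0,0]},{"hand":0.3,"translation":[0,0,0],"delta_rot":[0,0,0]},{"hand":0.3,"translation":[0,0,0],"delta_rot":[0,0,0]},{"hand":0.3,"translation":[0,0,0],"delta_rot":[0,0,0]}]' 40
python3 tgt.py .440 -.2568 .016 -4.6
```

```text
t: 41.8
tool_pos: [0.4401, -0.2567, 0.0155]
tool_rot: [2.309, 2.129, 0.0]
contact_force: [1.0, -1.0, 2.3]
opening: 0.0508
t 41.8 pos [ 0.4401 -0.2567  0.0155] jaw -4.6 open 0.0508 F [ 1.  -1.   2.3] q6 -0.59
translation cm [-0.01 -0.01 -0.05]  rot z -0.0 (alt 180.0 ) tilt [0.05 0.03 0.  ]
```

Gripped (50.8 mm on the 52 mm tin). Lift and carry to (0.633, 0.079), place height 0.0255.

```bash
python3 -m creep '[{"hand":0.3,"translation":[0,0,-2],"delta_rot":[0,0,0]},{"hand":0.3,"translation":[0,0,-4],"delta_rot":[0,0,0]},{"hand":0.3,"translation":[0,0,-4],"delta_rot":[0,0,0]},{"hand":0.3,"translation":[0,0,-2.5],"delta_rot":[0,0,0]},{"hand":0.3,"translation":[0,0,0],"delta_rot":[0,0,0]}]'
python3 tgt.py .633 .079 .13 -4.6
python3 - <<'E'
from h import *
snap('side','side19',(110,120,280,250),4.5)
E
```

```text
t: 42.42
tool_pos: [0.4408, -0.2572, 0.1422]
tool_rot: [2.306, 2.127, 0.001]
contact_force: [0.1, -0.1, 0.1]
opening: 0.0508
t 42.42 pos [ 0.4408 -0.2572  0.1422] jaw -4.6 open 0.0508 F [ 0.1 -0.1  0.1] q6 -0.59
translation cm [35.07 16.44  1.19]  rot z -0.0 (alt 180.0 ) tilt [0.22 0.14 0.  ]
```

View pics/side19.png

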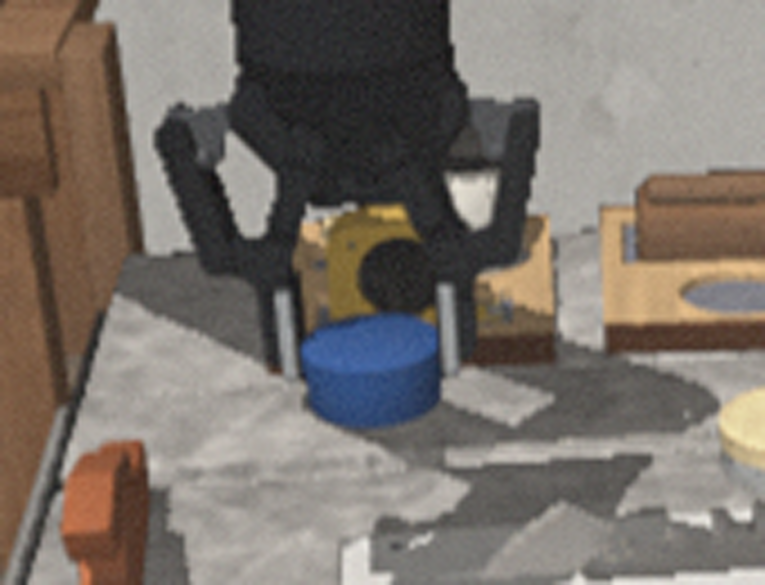

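```bash
python3 -m creep '[{"hand":0.3,"translation":[4.35,2.05,0],"delta_rot":[0,0,0]},{"hand":0.3,"translation":[4.4,2.05,0],"delta_rot":[0,0,0]},{"hand":0.3,"translation":[4.4,2.05,0],"delta_rot":[0,0,0]},{"hand":0.3,"translation":[4.4,2.05,0],"delta_rot":[0,0,0]},{"hand":0.3,"translation":[4.4,2.05,0],"delta_rot":[0,0,0]},{"hand":0.3,"translation":[4.4,2.05,0],"delta_rot":[0,0,0]},{"hand":0.3,"translation":[4.4,2.05,0],"delta_rot":[0,0,0]},{"hand":0.3,"translation":[4.35,2.05,0],"delta_rot":[0,0,0]}]'
python3 -m creep '[{"hand":0.3,"translation":[0,0,2],"delta_rot":[0,0,0]},{"hand":0.3,"translation":[0,0,0],"delta_rot":[0,0,0]},{"hand":0.3,"translation":[0,0,0],"delta_rot":[0,0,0]}]'
python3 tgt.py .633 .079 .0255 -4.6
```

```text
t: 43.48
tool_pos: [0.6306, 0.0817, 0.1368]
tool_rot: [-2.307, -2.128, 0.006]
contact_force: [1.0, -1.1, 0.3]
opening: 0.0504
t: 43.85
tool_pos: [0.6303, 0.0791, 0.1186]
tool_rot: [-2.31, -2.127, 0.003]
contact_force: [-0.3, 0.0, -0.3]
opening: 0.051
t 43.85 pos [0.6303 0.0791 0.1186] jaw -4.7 open 0.051 F [-0.3  0.  -0.3] q6 0.09
translation cm [0.01 0.29 9.31]  rot z -0.1 (alt 179.9 ) tilt [-0.15  0.03  0.  ]
```

```bash
python3 -m creep '[{"hand":0.3,"translation":[0,0.15,2.5],"delta_rot":[0,0,0]},{"hand":0.3,"translation":[0,0,2],"delta_rot":[0,0,0]},{"hand":0.3,"translation":[0,0,1],"delta_rot":[0,0,0]},{"hand":0.3,"translation":[0,0,0],"delta_rot":[0,0,0]},{"hand":0.3,"translation":[0,0,0],"delta_rot":[0,0,0]}]'
python3 tgt.py .633 .079 .0255 -4.6
python3 - <<'E'
from h import *
snap('side','side20',(200,90,370,220),4.5);snap('top','top20',(110,120,260,240),4.5)
f=lambda p:((np.array(px('side',p))-[200,90])*4.5).round(0)
print(f((.633,.079,.018)),f((.633,.079,.054)),f((.633,.079,.08)))
E
```

```text
t: 44.48
tool_pos: [0.6336, 0.08, 0.066]
tool_rot: [2.309, 2.129, 0.002]
contact_force: [0.1, 0.3, -1.1]
opening: 0.0508
t 44.48 pos [0.6336 0.08   0.066 ] jaw -4.6 open 0.0508 F [ 0.1  0.3 -1.1] q6 0.09
translation cm [-0.11 -0.06  4.05]  rot z -0.0 (alt 180.0 ) tilt [ 0.09 -0.01  0.  ]
[329. 422.] [329. 362.] [329. 318.]
```

View pics/side20.png

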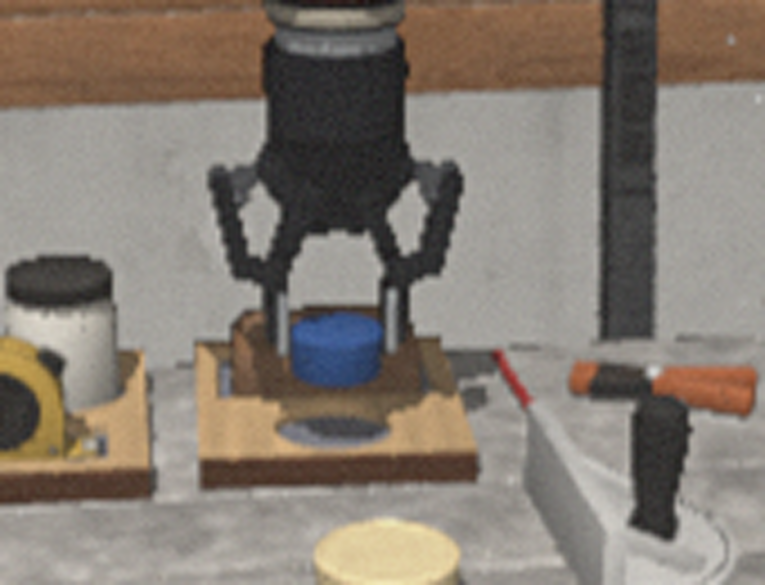

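View pics/top20.png

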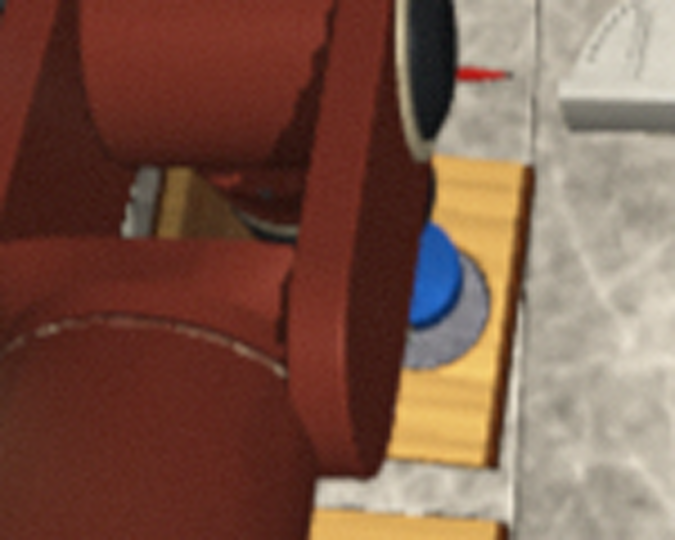

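```bash
python3 -m creep '[{"hand":0.3,"translation":[-0.08,-0.18,1.5],"delta_rot":[0,0,0]},{"hand":0.3,"translation":[0,0,1.2],"delta_rot":[0,0,0]},{"hand":0.3,"translation":[0,0,0.5],"delta_rot":[0,0,0]},{"hand":0.3,"translation":[0,0,0.3],"delta_rot":[0,0,0]},{"hand":0.3,"translation":[0,0,0],"delta_rot":[0,0,0]},{"hand":0.3,"translation":[0,0,0],"delta_rot":[0,0,0]}]'
python3 tgt.py .632 .079 .0255 -4.6
```

```text
t: 45.32
tool_pos: [0.6316, 0.0794, 0.0306]
tool_rot: [2.309, 2.129, 0.001]
contact_force: [-0.1, 0.7, -0.4]
opening: 0.0509
t 45.33 pos [0.6316 0.0794 0.0306] jaw -4.6 open 0.0509 F [-0.1  0.7 -0.4] q6 0.09
translation cm [-0.04  0.05  0.51]  rot z -0.0 (alt 180.0 ) tilt [ 0.05 -0.    0.  ]
```

```bash
python3 -m creep '[{"hand":0.3,"translation":[0,0,0.3],"delta_rot":[0,0,0]},{"hand":0.3,"translation":[0,0,0.15],"delta_rot":[0,0,0]},{"hand":0.3,"translation":[0,0,0],"delta_rot":[0,0,0]}]'
python3 -m creep '[{"hand":0.3,"translation":[0,0,0.15],"delta_rot":[0,0,0]},{"hand":0.3,"translation":[0,0,0],"delta_rot":[0,0,0]}]'
```

```text
t: 45.7
tool_pos: [0.6312, 0.0794, 0.0256]
tool_rot: [2.309, 2.13, 0.0]
contact_force: [0.7, 0.3, 0.3]
opening: 0.0508
t: 45.95
tool_pos: [0.6313, 0.0795, 0.0255]
tool_rot: [-2.309, -2.13, 0.001]
contact_force: [-4.0, -0.3, 7.7]
opening: 0.051
```

Contact at the expected height. Release, lift, and swing clear to get a full top view.

```bash
python3 -m creep '[{"hand":0.6,"translation":[0,0,-0.1],"delta_rot":[0,0,0]},{"hand":0.85,"translation":[0,0,0],"delta_rot":[0,0,0]},{"hand":0.85,"translation":[0,0,0],"delta_rot":[0,0,0]},{"hand":0.85,"translation":[0,0,-2],"delta_rot":[0,0,0]},{"hand":0.85,"translation":[0,0,-4],"delta_rot":[0,0,0]},{"hand":0.85,"translation":[0,0,-5],"delta_rot":[0,0,0]},{"hand":0.85,"translation":[0,0,-5],"delta_rot":[0,0,0]},{"hand":0.85,"translation":[0,0,-5],"delta_rot":[0,0,0]}]'
python3 -m creep '[{"hand":0.85,"translation":[-5,-2,0],"delta_rot":[0,0,0]},{"hand":0.85,"translation":[-5,-2,0],"delta_rot":[0,0,0]},{"hand":0.85,"translation":[-5,-2,0],"delta_rot":[0,0,0]},{"hand":0.85,"translation":[-5,-2,0],"delta_rot":[0,0,0]},{"hand":0.85,"translation":[-5,-2,0],"delta_rot":[0,0,0]},{"hand":0.85,"translation":[-5,-2,0],"delta_rot":[0,0,0]},{"hand":0.85,"translation":[-5,-2,0],"delta_rot":[0,0,0]},{"hand":0.85,"translation":[-5,0,0],"delta_rot":[0,0,0]}]'
python3 - <<'E'
from h import *
snap('side','side21',(140,110,380,290),3.2);snap('top','top21',(110,90,400,300),2.7)
E
```

```text
t: 46.95
tool_pos: [0.6311, 0.0795, 0.2385]
tool_rot: [2.308, 2.129, 0.002]
contact_force: [0.9, 0.7, -0.3]
opening: 0.0725
t: 47.95
tool_pos: [0.4582, -0.3095, 0.2371]
tool_rot: [2.308, 2.127, 0.001]
contact_force: [0.9, -0.3, 0.2]
opening: 0.0724
```

View pics/side21.png

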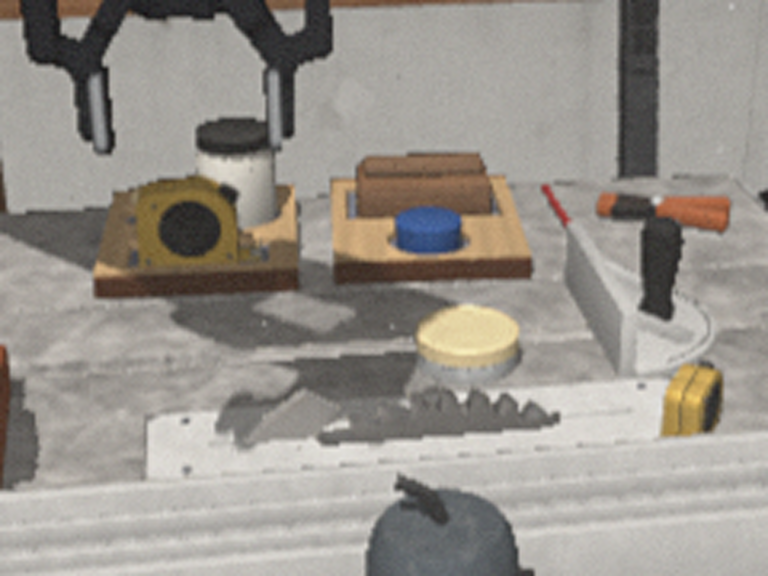

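View pics/top21.png

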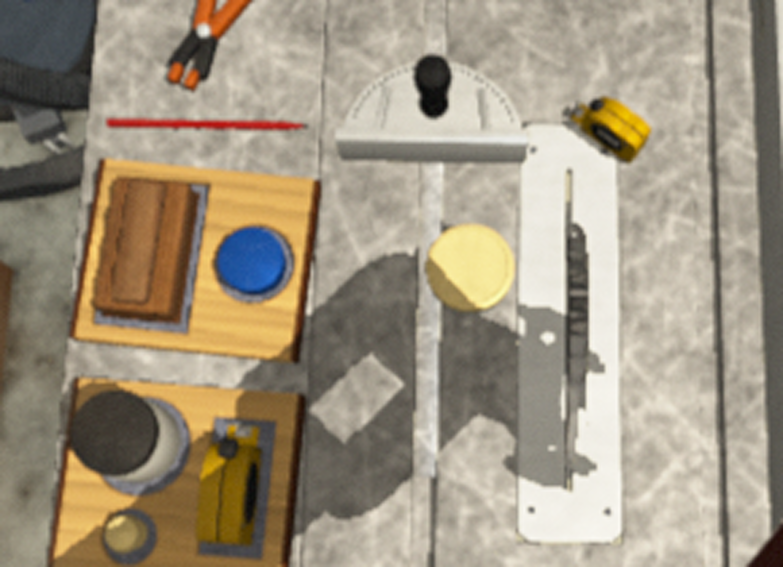

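Full view: all five sit in their pockets, with wax tin (470,267) and pencil (205,124) in place. Now a numeric check.

```bash
python3 - <<'E'
from m import *; from tgt import loc
d=np.load('top21.npz')['d']
fit=((455,128),-3.0); fin=((635.8,125.5),-4.6)
def inb(b,p):
    a=np.radians(b[1]); v=np.array(p)-b[0]; return (np.array([[np.cos(a),np.sin(a)],[-np.sin(a),np.cos(a)]])@v).round(1)
for nm,b,x,y,z0,z1,zt,e in [
 ('jar',fit,(.43,.56),(.1,.23),.078,.1,.088,(26.5,32)),
 ('knob',fit,(.38,.45),(.12,.2),.032,.06,.042,(-44,32)),
 ('tape',fit,(.38,.53),(.05,.115),.062,.09,.074,'case top'),
 ('ridge',fin,(.56,.72),(.1,.23),.049,.07,.054,(0,37)),
 ('block',fin,(.56,.72),(.1,.23),.03,.07,.042,(0,37)),
 ('tin',fin,(.58,.68),(.04,.12),.027,.05,.036,(0,-47)),
 ('wax',None,(.58,.68),(-.15,-.05),.015,.04,.026,'630.7 -95.6')]:
    r,c,zm,W=worldmask('top',d,x,y,z0,z1,zt)
    print(nm,[np.round(a,1) for a in r],'z',zm.round(4),'board:',inb(b,r[0]) if b else '', inb(b,c[0]) if b else '','want',e)
P0=cloud('top',np.load('top0.npz')['d'])
for n in ('top0','top21'):
    p=np.load(n+'.npz')['p'].astype(int); m=(p[...,0]>130)&(p[...,1]<70)&(p[...,2]<70); m[:,:140]=0;m[:120]=0;m[145:]=0;m[:,235:]=0
    v,u=np.nonzero(m); print('pencil',u.min(),u.max(),v.mean())
# tape extents via ray at low z in side
E
```

```text
jar [array([485.7, 159.6]), array([61.3, 60.6]), np.float64(4.3)] z 0.0887 board: [29.  33.2] [28.9 33.1] want (26.5, 32)
knob [array([414.7, 159.7]), array([26.3, 26.3]), np.float64(47.5)] z 0.0401 board: [-41.9  29.5] [-41.7  29.5] want (-44, 32)
tape [array([447. ,  80.9]), array([34.7, 73.9]), np.float64(87.6)] z 0.0711 board: [ -5.6 -47.4] [ -6.4 -47.8] want case top
ridge [array([638.8, 162.9]), array([30. , 99.4]), np.float64(85.5)] z 0.0541 board: [-0.  37.5] [-0.1 38.5] want (0, 37)
block [array([638.2, 162.2]), array([ 63.7, 110.9]), np.float64(85.7)] z 0.044 board: [-0.6 36.8] [-0.5 37.3] want (0, 37)
tin [array([630. ,  77.4]), array([51.4, 49.5]), np.float64(3.0)] z 0.0358 board: [ -1.9 -48.4] [ -2.1 -47.9] want (0, -47)
wax [array([630.7, -95.6]), array([71.5, 69.4]), np.float64(1.2)] z 0.0255 board:   want 630.7 -95.6
pencil 150 221 135.44578313253012
pencil 150 220 135.7290322580645
```

```bash
python3 - <<'E'
from station import ctrl
print(ctrl.finish_job())
E
```

```text
the job is handed in; nothing more can be done
None
```

I put all five things in their pockets and handed the job in at about 48 s of the 128 s allowed; the hand-in gave no verdict.

My last checks, from the top camera:

| Item | Distance from pocket centre (x, y, mm) | Limit (mm) |
|---|---|---|
| Jar | 2.5, 1.2 | 11, 11 |
| Knob | 2.1, −2.5 | 11, 11 |
| Tape measure | about 3, about 0 | 16, 11 |
| Sanding block | about 0, about 0.5 | 11, 11 |
| Small tin | about −2, −1 | 11, 11 |

- **Seating:** each item's top sat about 10 mm higher than when it stood on the bench, as it should on the pocket floor. While lowering each one, contact also came at the expected floor height. All five look upright in the last pictures.
- **Bystanders:** the wax tin and the pencil show no movement. The gripper was open and clear of everything at the end.
- **Disagreements:** the side camera put things about 3 mm further in x than the top camera did, so I lined up the block and the small tin by what the side view showed relative to their pockets. The knob read 25 mm between the fingers against a nominal 29, but it was held and placed upright.

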